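Put the tall carton away in the spring-lid case

ROBOT

A 6-joint arm with a two-finger parallel gripper is mounted at the origin on the work surface. World frame = base frame: x ahead of the robot, y to its left, z up, the work surface at z = 0. Lengths are in m, angles in rad, forces in N, time in s.
With the tool pointing down it reaches from about 0.35 to 0.975 m from the base axis. Payload 4.9 kg.
Tool frame: the origin (TCP) lies on the mounting face of the last link; the fingertips stand 173 mm ahead of it and the grasp point (between the pads) lies 155 mm ahead of it; x points along the fingers, z is the direction in which the jaws open and shut, and the axes are right-handed (so a half turn about x gives the same grasp; the last joint's range is limited). The gripper opens to 85 mm and grips with 20 to 120 N. Pads are 22 mm wide; open, the fingers measure 114 mm over their backs; the gripper's body (76 mm by 85 mm) begins 54 mm behind the grasp point. The pads swing forward as they close: fully open they stand 13 mm farther back than shut.
Start: joints at [-1.305, 0.053, 1.613, -0, 1.476, -0.119], TCP at [0.235, -0.579, 0.405] pointing down, gripper open.
Joint ranges: [-3.01, 3.01], [-1.01, 2.22], [0.06, 2.58], [-1.02, 4.17], [0.09, 2.62], [-3.14, 3.14]. Speed limits (rad/s): [2.57, 2.57, 3.14, 3.14, 3.14, 3.14].

INTERFACE

Orientations are given as a rotation vector (axis times angle).
In Python, from station import get_obs, get_image, get_calibration, finish_job, look_for, masks_of, tip_of gives the robot as it stands.
- The arm moves only by the tool carry_out, never from a script. Its argument "increments" is a list of rows, each a list of 3 entries, a list of its own where there are three numbers: the turn, a rotation vector about the world's x, y, z in units of 0.1 rad (1.0 is 0.1 rad), then the shift along the world's x, y, z in units of 20 mm (1.0 is 20 mm), then the opening, from 0 (shut) to 1 (fully open). A call has 1 to 8 rows; each row shifts and turns the pose as measured when the row begins; what a row does not reach is not made up. A row lasts 1/10 s, in which the tool goes at most 50 mm and 8.59 degrees, less where a joint would pass 70% of its speed; a pose out of reach is approached as far as the arm can. A call with a number of a shift or a turn outside -1 to 1 is refused whole. A call with a gripper value outside its range is refused whole. The fingers move at their own pace and stop on an object; "squeeze" is the grip in N (left out, the last holds). Time passes only in rows, so rows that do not move let the fingers close. It gives the time, the measured TCP pose, the force and the opening at its end, in the units of the state.
- get_obs(): the state, without advancing time (a new reading comes with each control period).
- get_image(name): name is "side" or "top"; returns (picture, depth): 420x560x3 uint8, blue, green, red; 420x560 float32, m along the optical axis (not along the pixel's ray), 0 where there is no reading.
- get_calibration(name): a dict with "fx", "fy", "cx", "cy" (pixels), "k1" (the pictures are not rectified: a ray, as slopes to the right and down, at radius r is drawn at 1 + k1 r^2 times it, then the intrinsics apply), "position" and "orientation" of the camera in the world. Camera axes: x right, y down, z forward; pixel columns grow to the right and rows downward; lengths in m; the calibration is good to about 2 mm. A picture is of the moment at which its call begins. get_calibration takes no time and is no camera call.
- finish_job(): hands the job in, once; it reports no verdict.
Trained networks look in the newest picture that a camera, given by its name, has taken for a name from the list of things; names that differ only in an ending like _2 or _b are one class to them, and where a whole thing is asked for, a point or a joint stands for the part that bears it (a point fixed in the world has none). Each returns a list of dicts, best first, with "p" (0 to 1); they miss things now and then, are a little off and sometimes report something else, mostly with a low value. They report only what shows in the picture. A call takes as long as a camera call. They do not tell look-alikes from the thing itself.
- look_for(camera, query): "centre" ([column, row] in pixels, amid what is visible of it).
- masks_of(camera, query): "region" (420x560 bool, what is visible of it) and "centre" ([column, row] in pixels, amid what is visible of it).
- tip_of(camera, query): "centre" ([column, row] in pixels: a listed point, or the origin of a listed thing).
The state is a dict: "t": time; "q": joint angles; "dq": joint speeds; "effort": joint torques, N m; "tool_pos": TCP position; "tool_rot": TCP orientation; "contact_force": force on the tool from outside, world axes, zero at the start; "wrist_torque": the same for the moment, N m; "opening": finger opening in m.
Only numpy, scipy, OpenCV 4.12 (cv2) and the standard library are available. Lean on these libraries where they do the work, as an engineer would, in place of code of your own. Each camera call takes 0.05 s, during which the arm holds its last target.

TASK

Take the tall carton off the shut lid of the parts case and stand it on the tipping board's narrow margin, a broad side close against the batten. Then press the case's release button so the lid pops up, and swing the lid gently up and back until it rests steady at its open stop. Then tip the carton over the batten so that it lies on a broad side and let go, take it again as it lies and lay it gently flat in the case's tray, its length front to back, leaving everything else on the bench alone.

Things in the scene. Friction and masses are not known exactly. Their poses are not given: they have to be found in the camera images.
- case: Grey parts case fixed to the bench, 164 mm wide, 64 mm high without its lid. Origin at bench height under the middle of its tray; +x points to the lid's hinge (back), -x to the release button (front). In front of the tray a solid block, 64 mm high, spans x = -80 to -153 mm; on it, before the button, a steel catch (x = -106 to -84 mm, 30 mm wide, top at 78 mm) hooks over the lid's front edge.
- tray (a point): Middle of the floor of the case's open-topped tray, under the lid: 6 mm above the bench. Inside, the tray is 160 mm along the case's x and 140 mm along its y, with its rim 64 mm above the bench; walls 12 mm at the sides, 8 mm at the back.
- release_top (a point): Centre of the top of the black round release button, 28 mm diameter, 88 mm above the bench, at x = -130 mm of the case, 42 mm in front of the lid's edge. It goes straight down 7 mm against a spring: 1.5 N at first, 5 N fully down. The catch lets go in the last 3 mm, so press until it bottoms.
- lid (a joint): Angle (rad) of the flat aluminium lid, 172 mm from hinge to front edge, 164 wide, 7 thick, 0.18 kg: 0 shut, 1.85 at its open stop, leaning back past upright. When released a spring pin lifts it to about 0.6, where it stays until pushed further; let go below 1.57 it sinks back to about 0.6, past upright it falls slowly to the stop and stays.
- lid_edge (a point): Middle of the lid's front edge (free edge), half-way through its thickness; 172 mm from the hinge. When shut it is at x = -88 mm of the case, 68 mm above the bench. Moves with the lid.
- lid_hinge (a point): Middle of the lid's hinge line, which runs along the case's y; x = 84 mm of the case, 64.5 mm above the bench.
- board: Wooden tipping board fixed to the bench, 250 mm along x, 160 along y, top 6 mm above the bench; origin at the middle of its underside. A dark batten, 15 mm wide and 8 mm high above the board, runs across it along y at x = -40 mm. The narrow margin (77 mm, x below the batten, nearer the robot) is where the carton is to stand; the wide part beyond is where it is to lie.
- carton_mid (a point): Centre of the loose closed cardboard carton, 120 mm tall, 62 wide, 44 thick, 0.15 to 0.31 kg. Axes: x through the 44 mm thickness (the broad sides, 62 x 120 mm, face +x and -x), y along the width, z along the 120 mm height (up while it stands). It starts standing on the shut lid, whose top is 71.5 mm above the bench.
- can: Bystander: plain steel can, 80 mm diameter, 110 mm high, to the left of the work; origin under its centre.
- white_carton: Bystander: white carton 70 x 90 x 60 mm, to the right of the work; origin under its centre.
- wrench: Bystander: 170 mm steel wrench lying flat on the bench between the case and the board, pointing away from the robot; origin under its middle.
Mind the look-alikes: they are no part of the job. Of the things shaped like the part that bears carton_mid, the cardboard one is meant.

How it is judged:
By the outcome, as a careful person would: the job done as asked, in the order asked, and still so for the second after the job is handed in, with the robot touching nothing.
It also fails if it takes over 72 s, if anything falls off the work surface, if the arm or the gripper's body presses on something with over 40 N, if the wrist force passes 120 N, or if a joint passes its speed limit or range.

## Working session

There is one attempt and no reset: what is moved stays moved. The work goes in short steps, Python scripts to look and compute and a tool call to move; the robot and the scene stay as the last step left them, time stands still between calls to the robot, and variables do not carry over. Pictures are saved under pics/ and viewed, and the job is handed in when it is done.

Besides the shell and the picture viewer there is one more tool, called after "Emit:" by a JSON object that holds its "method" and its "body". carry_out: Moves the arm, as the interface text tells. Shifts and turns lie within -1 to 1; 1 stands for 20 mm of shift or 0.1 rad of turn. Its arguments: {"type":"object","properties":{"increments":{"type":"array","items":{"type":"array"}},"squeeze":{"type":"number"}},"required":["increments"]}

```bash
ls; mkdir -p pics; cat > h.py <<'E'
import numpy as np, cv2
from scipy.spatial.transform import Rotation as R
from station import *
def snap(n,f=None):
    im,d=get_image(n)
    if f: cv2.imwrite('pics/'+f,im)
    return im,d
def campose(n):
    c=get_calibration(n); o=np.array(c['orientation'],float)
    M=R.from_rotvec(o).as_matrix() if o.size==3 else (o.reshape(3,3) if o.size==9 else R.from_quat(o).as_matrix())
    return c,np.array(c['position']),M
def ray(n,px):
    c,p,M=campose(n)
    K=np.array([[c['fx'],0,c['cx']],[0,c['fy'],c['cy']],[0,0,1.]])
    u=cv2.undistortPoints(np.array(px,float).reshape(-1,1,2),K,np.array([c['k1'],0,0,0.])).reshape(-1,2)
    d=np.c_[u,np.ones(len(u))]
    return p,d@M.T
def atz(n,px,z):
    p,d=ray(n,px); z=np.asarray(z)
    return p+d*((z-p[2])/d[:,2])[:,None]
def atdepth(n,px,D):
    p,d=ray(n,px); px=np.array(px).reshape(-1,2).round().astype(int)
    return p+d*D[px[:,1],px[:,0]][:,None]
def cloud(n,D):
    vv,uu=np.nonzero(D>0)
    p,d=ray(n,np.c_[uu,vv]); P=np.full(D.shape+(3,),np.nan); P[vv,uu]=p+d*D[vv,uu][:,None]
    return P
E
python3 - <<'E'
from h import *
print(get_calibration('side'));print(get_calibration('top'))
for n in('side','top'):
    im,D=snap(n,n+'0.png'); np.save(n+'0.npy',D)
    for q in ('carton_mid','release_top','tray','lid_hinge','lid_edge','board','case','can','white_carton','wrench'):
        print(n,q,[(np.round(r['centre']),round(r['p'],2)) for r in tip_of(n,q)[:3]])
o=get_obs();print(o)
E
```

```text
pics
{'fx': 469.1355670001497, 'fy': 469.1355670001497, 'cx': 277.48504904753025, 'cy': 218.55057412839597, 'k1': 0.020595509790936765, 'position': array([-0.22690874, -0.91003349,  0.95507514]), 'orientation': array([-2.1042066 ,  0.73133399, -0.35178488])}
{'fx': 509.75754169719056, 'fy': 509.75754169719056, 'cx': 275.77954211792127, 'cy': 205.5257795746552, 'k1': -0.1738003500786341, 'position': array([ 0.38791074, -0.01807866,  1.52051174]), 'orientation': array([-2.20074064,  2.15511374, -0.08569627])}
side carton_mid [(array([267., 283.]), 0.72)]
side release_top [(array([308., 263.]), 0.65)]
side tray []
side lid_hinge []
side lid_edge [(array([314., 261.]), 0.61)]
side board [(array([268., 209.]), 0.97)]
side case [(array([337., 265.]), 0.91)]
side can [(array([214., 189.]), 0.59)]
side white_carton [(array([390., 325.]), 0.58), (array([339., 265.]), 0.48)]
side wrench [(array([295., 239.]), 0.55)]
top carton_mid [(array([330., 272.]), 0.73), (array([391., 177.]), 0.66), (array([330., 193.]), 0.62)]
top release_top [(array([336., 238.]), 0.54)]
top tray []
top lid_hinge [(arr
[... 296 characters left out ...]
.47), (array([212., 187.]), 0.26)]
{'t': 1.1, 'q': array([-1.30501985e+00,  5.27095088e-02,  1.61289195e+00, -5.31303938e-06,
        1.47599370e+00, -1.19004371e-01]), 'dq': array([-6.78973394e-04, -2.10266291e-04,  1.15807362e-03,  9.63989830e-04,
        6.20914600e-05,  1.19666664e-04]), 'effort': array([ 8.65806669e-04, -3.93689561e+01, -3.70463347e+01, -1.43821317e-04,
        4.02270425e-04,  1.27219255e-05]), 'tool_pos': array([ 0.23459133, -0.57928863,  0.40470249]), 'tool_rot': array([ 0.92125916,  1.3670225 , -0.92126306]), 'contact_force': array([-0.89581575,  0.08847881, -0.36989222]), 'wrist_torque': array([-0.04554826,  0.01118508,  0.01951188]), 'opening': 0.0852758691792314}
```

View pics/side0.png

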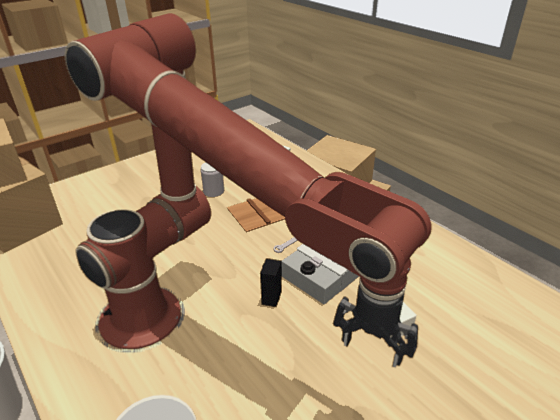

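View pics/top0.png

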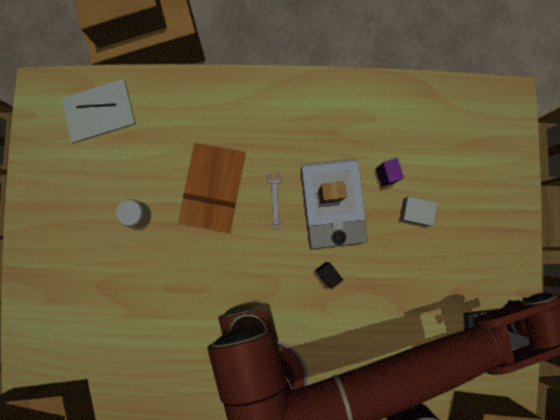

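```bash
python3 - <<'E'
from h import *
im=cv2.imread('pics/top0.png')[135:290,170:450]
cv2.imwrite('pics/crop0.png',cv2.resize(im,None,fx=2.8,fy=2.8,interpolation=cv2.INTER_CUBIC))
D=np.load('top0.npy');P=cloud('top',D);np.save('P0.npy',P)
for nm,(u,v) in dict(carton=(333,187),board=(209,200),lid=(318,210),can=(131,211),wr=(276,200),btn=(339,237),block=(320,240)).items():
    print(nm,P[v,u].round(4))
r=masks_of('top','carton_mid')
for x in r: print(x['centre'],x['p'],x['region'].sum())
# cloud rect fits
def rect(m):
    pts=P[m][:,:2].astype(np.float32); (c,s,a)=cv2.minAreaRect(pts); return c,s,a,m.sum(),P[m].mean(0)
vv,uu=np.mgrid[:420,:560]
w=(uu>300)&(uu<370)&(vv>155)&(vv<255)
z=P[...,2]
print('carton top',rect(w&(z>.18)&(z<.2)))
print('lid',rect(w&(z>.066)&(z<.079)&(vv<226)))
print('case all',rect(w&(z>.055)&(z<.1)))
b=(uu>180)&(uu<246)&(vv>143)&(vv<233)
hsv=cv2.cvtColor(cv2.imread('pics/top0.png'),cv2.COLOR_BGR2HSV)
print(hsv[200,209],hsv[250,209],hsv[198,209])
print('board',rect(b&(z>.003)&(z<.02)), np.nanpercentile(z[b],[5,50,95]))
E
```

```text
carton [ 0.549  -0.1621  0.1907]
board [0.5237 0.187  0.0161]
lid [ 0.4966 -0.1329  0.0702]
can [0.4798 0.3959 0.107 ]
wr [ 0.528  -0.0122  0.0135]
btn [ 0.4203 -0.1919  0.0882]
block [ 0.4112 -0.1401  0.0678]
[388.4, 168.9] 0.71 581
[329.3, 271.2] 0.68 421
[330.4, 192.1] 0.65 523
carton top ((0.5410813093185425, -0.16398222744464874), (0.0447654090821743, 0.06333731859922409), 8.838284492492676, np.int64(408), array([ 0.54049291, -0.1636795 ,  0.19158527]))
lid ((0.5435264706611633, -0.17621523141860962), (0.19590578973293304, 0.16568049788475037), 7.386501312255859, np.int64(2928), array([ 0.54821132, -0.17626471,  0.07210795]))
case all ((0.519208550453186, -0.1794901192188263), (0.24546024203300476, 0.16568779945373535), 7.570165634155273, np.int64(4359), array([ 0.51409043, -0.1793589 ,  0.07065551]))
[ 11 191  60] [ 23 118 123] [ 14 200  65]
board ((0.5624825954437256, 0.17902322113513947), (0.26744937896728516, 0.19535395503044128), 1.5093233585357666, np.int64(3972), array([0.56220952, 0.18056976, 0.00748834])) [-0.00273969  0.00530373  0.01245446]
```

View pics/crop0.png

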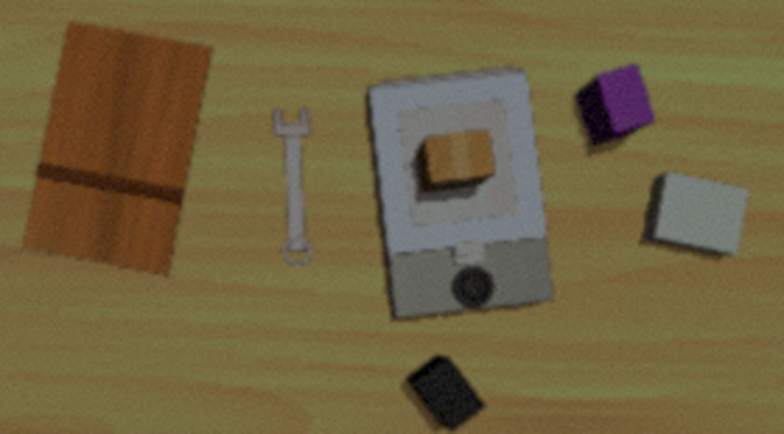

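```bash
python3 - <<'E'
from h import *
im=cv2.imread('pics/top0.png');P=np.load('P0.npy')
o=get_obs();M=R.from_rotvec(o['tool_rot']).as_matrix();print('tool axes cols\n',M.round(3))
def rect_at(mask,z):
    cs,_=cv2.findContours(mask.astype(np.uint8),cv2.RETR_EXTERNAL,cv2.CHAIN_APPROX_NONE)
    c=max(cs,key=cv2.contourArea).reshape(-1,2).astype(float)
    W=atz('top',c,z)[:,:2].astype(np.float32)
    return cv2.minAreaRect(W),W
for q,z in (('board',.006),('white_carton',.06),('can',.11),('wrench',.008)):
    r=masks_of('top',q)
    for x in r[:1]: print(q,round(x['p'],2),rect_at(x['region'],z)[0])
hsv=cv2.cvtColor(im,cv2.COLOR_BGR2HSV).astype(int)
vv,uu=np.mgrid[:420,:560]
# board by colour
b=(uu>170)&(uu<255)&(vv>135)&(vv<240)&(hsv[...,0]<18)&(hsv[...,1]>150)
b=cv2.morphologyEx(b.astype(np.uint8),cv2.MORPH_OPEN,np.ones((3,3)))
r,_=rect_at(b,.006);print('board col',r,cv2.boxPoints(r).round(3).tolist())
dark=(b>0)&(hsv[...,2]<np.percentile(hsv[...,2][b>0],8))
w=atz('top',np.c_[uu[dark],vv[dark]],.014)[:,:2];print('batten',cv2.fitLine(w.astype(np.float32),cv2.DIST_HUBER,0,.01,.01).ravel(),len(w))
c=(uu>312)&(uu<352)&(vv>172)&(vv<208)&(hsv[...,1]>110)&(hsv[...,2]>90)
print(hsv[190,335],hsv[200,330],hsv[210,320])
r,_=rect_at(cv2.morphologyEx(c.astype(np.uint8),cv2.MORPH_CLOSE,np.ones((3,3))),.1915);print('carton',r)
c=(uu>290)&(uu<375)&(vv>150)&(vv<255)&(hsv[...,1]<90)&(hsv[...,2]>60)
print('sat bench',hsv[150,300],hsv[240,320])
r,_=rect_at(cv2.morphologyEx(c.astype(np.uint8),cv2.MORPH_CLOSE,np.ones((5,5))),.0675);print('case',r,cv2.boxPoints(r).round(3).tolist())
for q,px,z in(('btn',[336,238],.088),('hinge',[333,161],.0645),('edge',[333,225],.068),('case',[333,194],0),('board',[209,185],0),('black',[330,272],.06),('purple',[391,177],.06)):
    print(q,atz('top',[px],z).round(3))
b=(uu>320)&(uu<355)&(vv>222)&(vv<252)&(hsv[...,2]<55)
u=atz('top',np.c_[uu[b],vv[b]],.086);print('btn blob',u.mean(0),b.sum())
p=P[(uu>315)&(uu<345)&(vv>255)&(vv<295)];p=p[p[:,2]>.1];print('black top',cv2.minAreaRect(p[:,:2].astype(np.float32)),p[:,2].max())
E
```

```text
tool axes cols
 [[-0.     0.927  0.375]
 [ 0.     0.375 -0.927]
 [-1.     0.    -0.   ]]
board 0.89 ((0.5640366673469543, 0.18194884061813354), (0.1631416231393814, 0.25076237320899963), 80.76885223388672)
white_carton 0.95 ((0.4998507797718048, -0.42701858282089233), (0.10544613748788834, 0.07676175981760025), 79.4214096069336)
can 0.63 ((0.41978511214256287, -0.18927685916423798), (0.022182993590831757, 0.022285310551524162), 0.8022401928901672)
wrench 0.71 ((0.525763750076294, -0.00470343604683876), (0.16762754321098328, 0.03892090916633606), 1.1647616624832153)
board col ((0.5640336871147156, 0.1820094883441925), (0.15928180515766144, 0.25030088424682617), 80.64322662353516) [[0.42800000309944153, 0.12399999797344208], [0.675000011920929, 0.08299999684095383], [0.699999988079071, 0.23999999463558197], [0.453000009059906, 0.2809999883174896]]
batten [0.18426608 0.9828764  0.5241439  0.18583083] 335
[ 19 129 117] [ 18 175  35] [ 60  11 120]
carton ((0.5400301218032837, -0.16415098309516907), (0.04144473746418953, 0.059896573424339294), 9.431817054748535)
sat bench [ 19 131 123] [30 13 96]
case ((0.5195882320404053, -0.1796368509531021), (0.24699559807777405, 0.1689997911453247), 7.432279109954834) [[0.38600000739097595, -0.1120000034570694], [0.40799999237060547, -0.27900001406669617], [0.652999997138977, -0.24699999392032623], [0.6309999823570251, -0.07999999821186066]]
btn [[ 0.417 -0.183  0.088]]
hinge [[ 0.64  -0.175  0.064]]
edge [[ 0.455 -0.177  0.068]]
case [[ 0.551 -0.183  0.   ]]
board [[0.57  0.191 0.   ]]
black [[ 0.32  -0.171  0.06 ]]
purple [[ 0.598 -0.346  0.06 ]]
btn blob [ 0.41952656 -0.19063252  0.086     ] 161
black top ((0.31300440430641174, -0.16498997807502747), (0.06153220310807228, 0.04452165961265564), 37.31092834472656) 0.1291840039665686
```

Emit:
{"method": "carry_out", "body": {"increments": [[[0,0,-0.12],[0.73,1,0],1],[[0,0,-0.12],[0.73,1,0],1],[[0,0,-0.12],[0.73,1,0],1],[[0,0,-0.12],[0.73,1,0],1],[[0,0,-0.12],[0.73,1,0],1],[[0,0,-0.12],[0.73,1,0],1],[[0,0,-0.12],[0.73,1,0],1],[[0,0,-0.12],[0.73,1,0],1]], "squeeze": 30}}

```text
t: 2.15
tool_pos: [0.3529, -0.4154, 0.4049]
tool_rot: [1.0, 1.327, -1.002]
contact_force: [0.8, -0.0, 0.2]
opening: 0.0853
```

Emit:
{"method": "carry_out", "body": {"increments": [[[0,0,-0.12],[0.73,1,0],1],[[0,0,-0.12],[0.73,1,0],1],[[0,0,-0.12],[0.73,1,0],1],[[0,0,-0.12],[0.73,1,0],1],[[0,0,-0.12],[0.73,1,0],1],[[0,0,-0.12],[0.73,1,0],1],[[0,0,-0.12],[0.73,1,0],1],[[0,0,-0.12],[0.73,1,0],1]]}}

```text
t: 2.95
tool_pos: [0.4736, -0.2479, 0.4061]
tool_rot: [1.075, 1.284, -1.077]
contact_force: [0.5, 0.0, -0.6]
opening: 0.0853
```

```bash
cat >> h.py <<'E'
def st(goal=None,yaw=None):
    o=get_obs();M=R.from_rotvec(o['tool_rot']).as_matrix();p=np.array(o['tool_pos'])
    print('t',round(o['t'],2),'pos',p.round(4),'tip',(p+.173*M[:,0]).round(4),'grasp',(p+.155*M[:,0]).round(4),'x',M[:,0].round(3),'z',M[:,2].round(3),'jawyaw',np.degrees(np.arctan2(M[1,2],M[0,2])).round(2),'F',np.round(o['contact_force'],1),'op',round(o['opening'],4),'q',np.round(o['q'],2))
    if goal is not None: print('units to go',((np.array(goal)-p)/.02).round(2))
    if yaw is not None: print('yaw units',round(np.radians((yaw-np.degrees(np.arctan2(M[1,2],M[0,2]))+90)%180-90)/.1,2))
    # rotation to make tool pointing exactly down
    return o,M,p
E
python3 -c "
from h import *
st([.5405,-.164,.315],99)"
```

```text
t 2.95 pos [ 0.4736 -0.2479  0.4061] tip [ 0.474  -0.2485  0.2331] grasp [ 0.474  -0.2484  0.2511] x [ 0.002 -0.003 -1.   ] z [ 0.177 -0.984  0.004] jawyaw -79.78 F [ 0.5  0.  -0.6] op 0.0853 q [-0.62 -0.17  1.82 -0.    1.48  0.77]
units to go [ 3.34  4.19 -4.55]
yaw units -0.21
```

Emit:
{"method": "carry_out", "body": {"increments": [[[0,0,-0.05],[0.67,0.84,0],1],[[0,0,-0.05],[0.67,0.84,0],1],[[0,0,-0.05],[0.67,0.84,0],1],[[0,0,-0.05],[0.67,0.84,0],1],[[0,0,0],[0.67,0.84,0],1],[[0,0,0],[0,0,0],1]]}}

```text
t: 3.55
tool_pos: [0.5441, -0.1577, 0.4068]
tool_rot: [1.088, 1.276, -1.089]
contact_force: [-0.5, -1.9, 0.4]
opening: 0.0852
```

```bash
python3 -c "
from h import *
o,M,p=st([.5405,-.164,.315],99)
im,D=snap('top','t1.png');im2,_=snap('side','s1.png')
cv2.imwrite('pics/t1c.png',np.hstack([cv2.resize(im[120:290,240:450],(400,324)),cv2.resize(im2[150:330,180:420],(400,300)).repeat(1,0) if 0 else cv2.resize(im2[150:330,180:420],(400,324))]))"
```

```text
t 3.55 pos [ 0.5441 -0.1577  0.4068] tip [ 0.5447 -0.1584  0.2338] grasp [ 0.5447 -0.1583  0.2518] x [ 0.004 -0.004 -1.   ] z [ 0.16  -0.987  0.004] jawyaw -80.77 F [-0.5 -1.9  0.4] op 0.0852 q [-0.41 -0.09  1.75 -0.    1.48  1.  ]
units to go [-0.18 -0.31 -4.59]
yaw units -0.04
```

View pics/t1c.png

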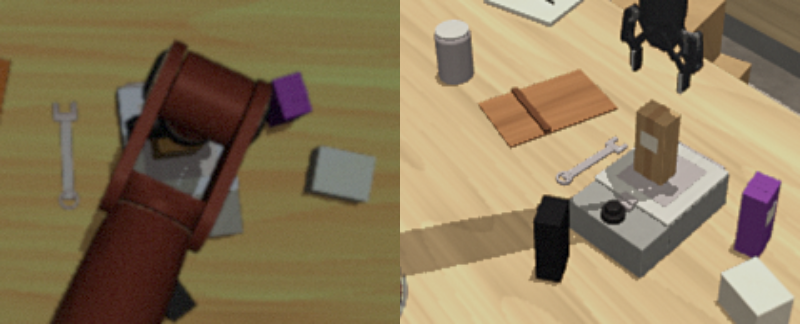

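Emit:
{"method": "carry_out", "body": {"increments": [[[0,0,0],[-0.18,-0.31,0],1],[[0,0,0],[0,0,-1],1],[[0,0,0],[0,0,-1],1],[[0,0,0],[0,0,-1],1],[[0,0,0],[0,0,-0.8],1],[[0,0,0],[0,0,-0.7],1],[[0,0,0],[0,0,0],1]]}}

```text
t: 4.35
tool_pos: [0.5354, -0.1725, 0.3151]
tool_rot: [1.093, 1.267, -1.098]
contact_force: [0.0, 0.9, -1.2]
opening: 0.0853
```

```bash
python3 -c "
from h import *
o,M,p=st([.5405,-.164,.315],99)"
```

```text
t 4.35 pos [ 0.5354 -0.1725  0.3151] tip [ 0.5362 -0.174   0.1422] grasp [ 0.5362 -0.1739  0.1602] x [ 0.005 -0.009 -1.   ] z [ 0.151 -0.989  0.01 ] jawyaw -81.34 F [ 0.   0.9 -1.2] op 0.0853 q [-0.44 -0.03  1.85 -0.01  1.31  0.98]
units to go [ 0.26  0.42 -0.01]
yaw units 0.06
```

Emit:
{"method": "carry_out", "body": {"increments": [[[0.09,0.05,0],[0.2,0.45,0],1],[[0,0,0],[0,0,0],1]]}}

```text
t: 4.55
tool_pos: [0.5397, -0.1636, 0.316]
tool_rot: [1.099, 1.276, -1.097]
contact_force: [0.1, 0.4, 0.5]
opening: 0.0856
```

```bash
python3 -c "
from h import *
o,M,p=st([.5405,-.164,.315],99)"
```

```text
t 4.55 pos [ 0.5397 -0.1636  0.316 ] tip [ 0.5398 -0.1635  0.143 ] grasp [ 0.5398 -0.1635  0.161 ] x [ 0.001  0.001 -1.   ] z [ 0.149 -0.989 -0.   ] jawyaw -81.41 F [0.1 0.4 0.5] op 0.0856 q [-0.43 -0.02  1.84  0.    1.32  0.99]
units to go [ 0.04 -0.02 -0.05]
yaw units 0.07
```

Emit:
{"method": "carry_out", "body": {"increments": [[[0,0,0],[0,0,0],0.6],[[0,0,0],[0,0,0],0.3],[[0,0,0],[0,0,0],0.3],[[0,0,0],[0,0,0],0.3],[[0,0,0],[0,0,0],0.3]], "squeeze": 30}}

```text
t: 5.05
tool_pos: [0.5405, -0.1633, 0.3185]
tool_rot: [1.097, 1.273, -1.095]
contact_force: [0.4, -1.0, -1.0]
opening: 0.0618
```

```bash
python3 -c "
from h import *
o,M,p=st()"
```

```text
t 5.05 pos [ 0.5405 -0.1633  0.3185] tip [ 0.5412 -0.1636  0.1455] grasp [ 0.5411 -0.1636  0.1635] x [ 0.004 -0.002 -1.   ] z [ 0.151 -0.989  0.002] jawyaw -81.31 F [ 0.4 -1.  -1. ] op 0.0618 q [-0.43 -0.02  1.84 -0.    1.32  0.99]
```

Emit:
{"method": "carry_out", "body": {"increments": [[[0,0,0],[0,0,0.5],0.3],[[0,0,0],[0,0,0.8],0.3],[[0,0,-0.1],[-0.1,0.5,0.5],0.3],[[0,0,-0.2],[-0.13,1,0],0.3],[[0,0,-0.2],[-0.13,1,0],0.3],[[0,0,-0.2],[-0.13,1,0],0.3],[[0,0,-0.2],[-0.13,1,0],0.3],[[0,0,-0.2],[-0.13,1,0],0.3]]}}

```text
t: 5.85
tool_pos: [0.5242, -0.0488, 0.3628]
tool_rot: [1.19, 1.216, -1.181]
contact_force: [-0.9, -1.0, -3.7]
opening: 0.0613
```

Emit:
{"method": "carry_out", "body": {"increments": [[[0,0,-0.2],[-0.13,1,0],0.3],[[0,0,-0.2],[-0.13,1,0],0.3],[[0,0,-0.2],[-0.13,1,0],0.3],[[0,0,-0.2],[-0.13,1,0],0.3],[[0,0,-0.2],[-0.13,1,0],0.3],[[0,0,-0.2],[-0.13,1,0],0.3],[[0,0,-0.2],[-0.13,1,0],0.3],[[0,0,-0.2],[-0.13,1,0],0.3]]}}

```text
t: 6.65
tool_pos: [0.4993, 0.1225, 0.3728]
tool_rot: [1.319, 1.128, -1.295]
contact_force: [0.0, -0.7, -2.8]
opening: 0.0615
```

```bash
python3 -c "
from h import *
o,M,p=st([.4925,.1938,.3],-99.4)
im,D=snap('top','t2.png');im2,_=snap('side','s2.png')
cv2.imwrite('pics/t2c.png',np.hstack([cv2.resize(im[120:290,140:350],(400,324)),cv2.resize(im2[120:300,180:420],(400,324))]))"
```

```text
t 6.65 pos [0.4993 0.1225 0.3728] tip [0.5026 0.1225 0.1998] grasp [0.5022 0.1225 0.2178] x [ 0.019 -0.    -1.   ] z [-0.137 -0.991 -0.002] jawyaw -97.87 F [ 0.  -0.7 -2.8] op 0.0615 q [ 0.1  -0.2   1.91 -0.    1.42  1.8 ]
units to go [-0.34  3.56 -3.64]
yaw units -0.27
```

View pics/t2c.png

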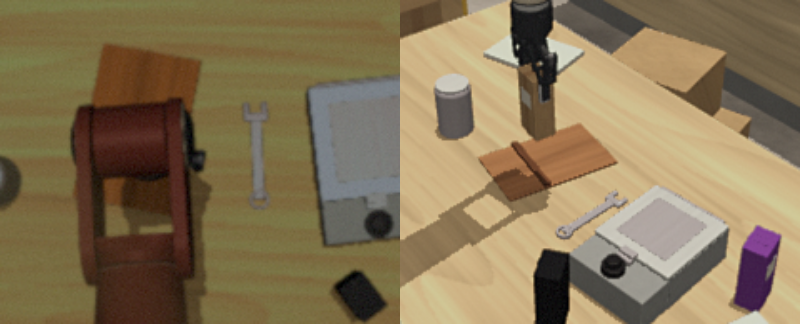

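Emit:
{"method": "carry_out", "body": {"increments": [[[0,0.1,-0.13],[-0.15,0.9,0],0.3],[[0,0.1,-0.13],[-0.15,0.9,0],0.3],[[0,0,0],[-0.15,0.9,-0.5],0.3],[[0,0,0],[-0.15,0.9,-1],0.3],[[0,0,0],[0,0,-1],0.3],[[0,0,0],[0,0,-1],0.3],[[0,0,0],[0,0,-0.3],0.3],[[0,0,0],[0,0,0],0.3]]}}

```text
t: 7.55
tool_pos: [0.4857, 0.1982, 0.3028]
tool_rot: [1.332, 1.124, -1.319]
contact_force: [-0.2, 0.3, -2.4]
opening: 0.0615
```

```bash
python3 -c "
from h import *
o,M,p=st([.4875,.1946,.265],-99.4)
"
```

```text
t 7.55 pos [0.4857 0.1982 0.3028] tip [0.4872 0.1984 0.1298] grasp [0.487  0.1984 0.1478] x [ 0.009  0.001 -1.   ] z [-0.16  -0.987 -0.003] jawyaw -99.2 F [-0.2  0.3 -2.4] op 0.0615 q [ 0.25 -0.11  1.94 -0.    1.3   1.98]
units to go [ 0.09 -0.18 -1.89]
yaw units -0.04
```

Emit:
{"method": "carry_out", "body": {"increments": [[[0,0.05,0],[0,-0.15,-0.5],0.3],[[0,0,0],[0,0,-0.6],0.3],[[0,0,0],[0,0,-0.6],0.3],[[0,0,0],[0,0,-0.5],0.3],[[0,0,0],[0,0,0],0.3]]}}

```text
t: 8.05
tool_pos: [0.4867, 0.1942, 0.2586]
tool_rot: [1.333, 1.124, -1.32]
contact_force: [-0.3, -0.3, -3.4]
opening: 0.0613
```

```bash
python3 -c "
from h import *
o,M,p=st([.4875,.1946,.257],-99.4)
im2,_=snap('side','s3.png')
cv2.imwrite('pics/s3c.png',cv2.resize(im2[120:240,200:360],(800,600),interpolation=cv2.INTER_CUBIC))"
```

```text
t 8.05 pos [0.4867 0.1942 0.2586] tip [0.4881 0.1946 0.0856] grasp [0.488  0.1945 0.1036] x [ 0.008  0.002 -1.   ] z [-0.161 -0.987 -0.003] jawyaw -99.29 F [-0.3 -0.3 -3.4] op 0.0613 q [ 0.24 -0.05  1.97  0.    1.21  1.97]
units to go [ 0.04  0.02 -0.08]
yaw units -0.02
```

View pics/s3c.png

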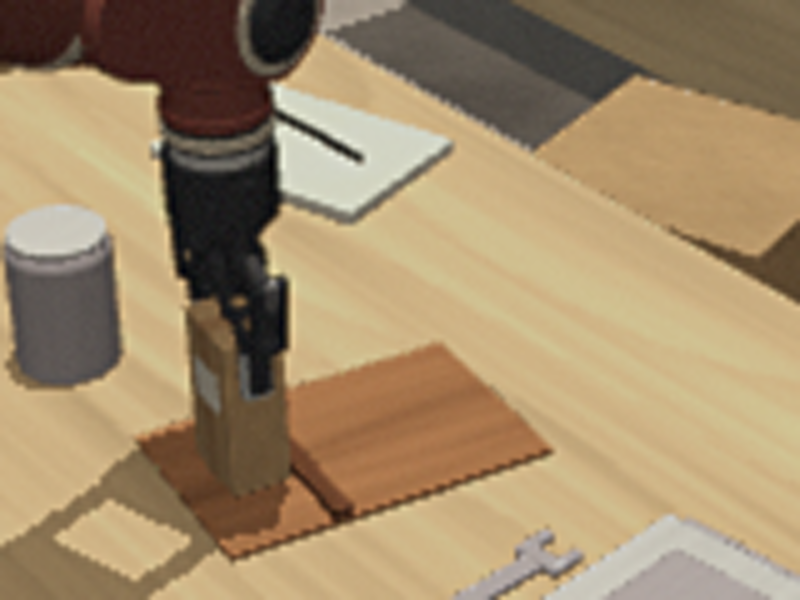

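Emit:
{"method": "carry_out", "body": {"increments": [[[0,0.03,0],[0,0,-0.15],0.3],[[0,0,0],[0.1,-0.016,0],0.3],[[0,0,0],[0.1,-0.016,0],0.3],[[0,0,0],[0,0,0],0.3]]}}

```text
t: 8.5
tool_pos: [0.492, 0.1939, 0.2574]
tool_rot: [1.334, 1.125, -1.32]
contact_force: [-0.3, 1.2, -3.2]
opening: 0.0616
```

Emit:
{"method": "carry_out", "body": {"increments": [[[0,0,0],[0.1,-0.016,0],0.3],[[0,0,0],[0,0,0],0.3]]}}

```text
t: 8.7
tool_pos: [0.4943, 0.1936, 0.2578]
tool_rot: [1.334, 1.125, -1.319]
contact_force: [-0.7, -0.0, -3.8]
opening: 0.0616
```

Emit:
{"method": "carry_out", "body": {"increments": [[[0,0,0],[0.08,-0.013,-0.05],0.3],[[0,0,0],[0,0,0],0.3]]}}

```text
t: 8.9
tool_pos: [0.4954, 0.1935, 0.2566]
tool_rot: [1.333, 1.127, -1.322]
contact_force: [-0.9, 0.2, -3.8]
opening: 0.0614
```

Emit:
{"method": "carry_out", "body": {"increments": [[[0,0,0],[0.08,-0.013,-0.05],0.3],[[0,0,0],[0,0,0],0.3]]}}

```text
t: 9.1
tool_pos: [0.4965, 0.1933, 0.255]
tool_rot: [1.332, 1.129, -1.324]
contact_force: [-0.7, 0.1, -3.3]
opening: 0.0614
```

Emit:
{"method": "carry_out", "body": {"increments": [[[0,0,0],[0.1,-0.016,0],0.3],[[0,0,0],[0.08,-0.013,0],0.3]]}}

```text
t: 9.3
tool_pos: [0.4992, 0.1929, 0.2545]
tool_rot: [1.329, 1.133, -1.329]
contact_force: [-7.7, 1.4, -0.0]
opening: 0.0619
```

```bash
python3 -c "
from h import *
o,M,p=st([.4875,.1946,.257],-99.4)
im2,_=snap('side','s4.png')
cv2.imwrite('pics/s4c.png',cv2.resize(im2[170:240,210:300],(800,622),interpolation=cv2.INTER_CUBIC)[:600])"
```

```text
t 9.3 pos [0.4992 0.1929 0.2545] tip [0.4987 0.1936 0.0815] grasp [0.4987 0.1935 0.0995] x [-0.003  0.004 -1.   ] z [-0.162 -0.987 -0.003] jawyaw -99.32 F [-7.7  1.4 -0. ] op 0.0619 q [ 0.23 -0.02  1.95  0.    1.21  1.96]
units to go [-0.59  0.08  0.13]
yaw units -0.01
```

View pics/s4c.png

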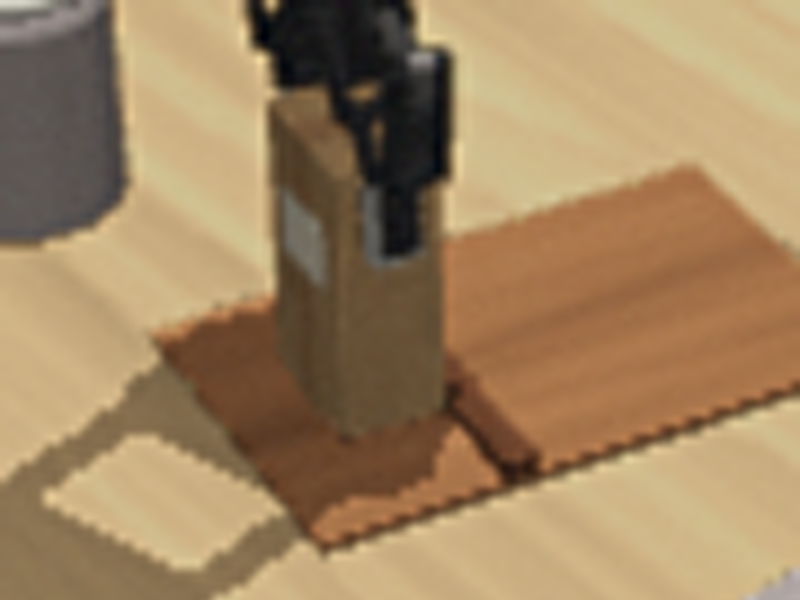

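Emit:
{"method": "carry_out", "body": {"increments": [[[0,-0.07,0],[-0.1,0.016,0],0.3],[[0,0,0],[0,0,-0.07],0.3],[[0,0,0],[0,0,-0.05],0.3]]}}

```text
t: 9.65
tool_pos: [0.4975, 0.1932, 0.2525]
tool_rot: [1.333, 1.128, -1.323]
contact_force: [-6.8, -0.9, 6.2]
opening: 0.0619
```

```bash
python3 -c "
from h import *
o,M,p=st()"
```

```text
t 9.65 pos [0.4975 0.1932 0.2525] tip [0.4982 0.1937 0.0795] grasp [0.4981 0.1937 0.0975] x [ 0.004  0.003 -1.   ] z [-0.162 -0.987 -0.004] jawyaw -99.31 F [-6.8 -0.9  6.2] op 0.0619 q [ 0.23 -0.02  1.95  0.    1.2   1.96]
```

Emit:
{"method": "carry_out", "body": {"increments": [[[0,0,0],[-0.05,0,0.03],0.3],[[0,0,0],[0,0,0],0.8],[[0,0,0],[0,0,0],1],[[0,0,0],[0,0,0],1],[[0,0,0],[0,0,0],1]]}}

```text
t: 10.15
tool_pos: [0.4995, 0.1931, 0.2563]
tool_rot: [1.34, 1.119, -1.311]
contact_force: [0.2, -0.1, 0.5]
opening: 0.0856
```

```bash
python3 -c "
from h import *
o,M,p=st()
im2,_=snap('side','s5.png')
cv2.imwrite('pics/s5c.png',cv2.resize(im2[170:240,210:300],(800,622),interpolation=cv2.INTER_CUBIC)[:600])"
```

```text
t 10.15 pos [0.4995 0.1931 0.2563] tip [0.5026 0.1939 0.0833] grasp [0.5022 0.1938 0.1013] x [ 0.018  0.004 -1.   ] z [-0.161 -0.987 -0.007] jawyaw -99.28 F [ 0.2 -0.1  0.5] op 0.0856 q [ 0.23 -0.02  1.95  0.    1.2   1.96]
```

View pics/s5c.png

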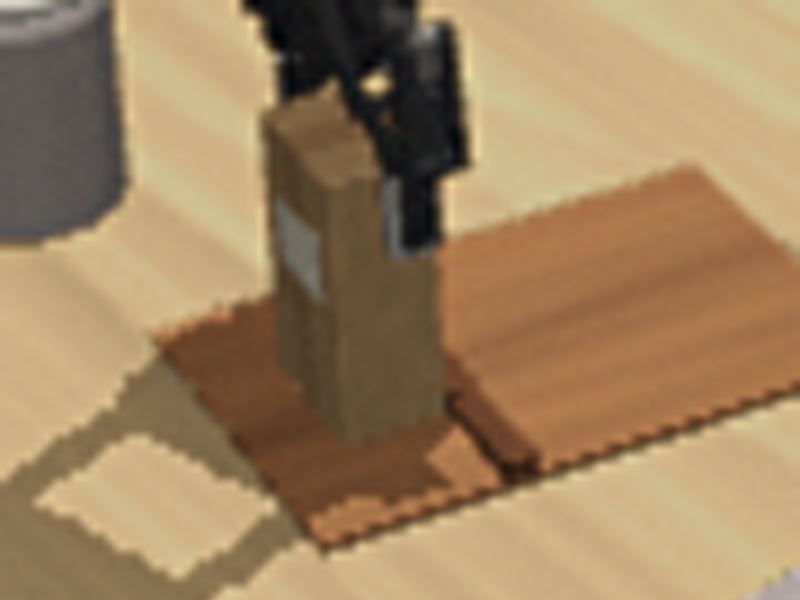

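Emit:
{"method": "carry_out", "body": {"increments": [[[0,0.05,0],[0,0,0.5],1],[[0,0.05,0],[0,0,1],1],[[0,0,0],[0,0,1],1],[[0,0,0],[0,0,1],1],[[0,0,0],[0,0,1],1],[[0,0,0],[0,0,1],1],[[0,0.1,0],[0,0,1],1],[[0,0,0],[0,-0.5,0.3],0.5]]}}

```text
t: 11.0
tool_pos: [0.4986, 0.1831, 0.4019]
tool_rot: [1.329, 1.134, -1.325]
contact_force: [1.0, -0.2, 0.3]
opening: 0.0731
```

Emit:
{"method": "carry_out", "body": {"increments": [[[0,0,0.15],[-0.2,-1,0],0],[[0,0,0.15],[-0.2,-1,0],0],[[0,0,0.15],[-0.2,-1,0],0],[[0,0,0.15],[-0.2,-1,0],0],[[0,0,0.15],[-0.2,-1,0],0],[[0,0,0.15],[-0.2,-1,0],0],[[0,0,0.15],[-0.2,-1,0],0],[[0,0,0.15],[-0.2,-1,0],0]]}}

```text
t: 11.8
tool_pos: [0.4637, 0.0144, 0.4026]
tool_rot: [1.236, 1.194, -1.232]
contact_force: [0.2, 0.2, -0.1]
opening: -0.0
```

```bash
python3 -c "
from h import *
o,M,p=st([.4195,-.1906,.3],-82.5)
im2,_=snap('side','s6.png')
cv2.imwrite('pics/s6c.png',im2[100:340,160:480])"
```

```text
t 11.8 pos [0.4637 0.0144 0.4026] tip [0.4639 0.0149 0.2296] grasp [0.4639 0.0148 0.2476] x [ 0.001  0.003 -1.   ] z [-0.033 -0.999 -0.003] jawyaw -91.91 F [ 0.2  0.2 -0.1] op -0.0 q [-0.13 -0.35  1.98  0.    1.51  1.47]
units to go [ -2.21 -10.25  -5.13]
yaw units 1.64
```

View pics/s6c.png

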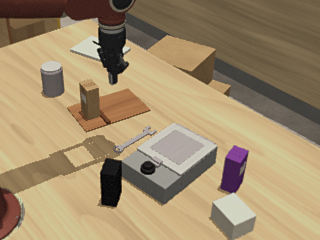

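Emit:
{"method": "carry_out", "body": {"increments": [[[0,0,0.15],[-0.2,-1,0],0],[[0,0,0.15],[-0.2,-1,0],0],[[0,0,0.15],[-0.2,-1,0],0],[[0,0,0.15],[-0.2,-1,0],0],[[0,0,0.15],[-0.2,-1,0],0],[[0,0,0.15],[-0.2,-1,0],0],[[0,0,0.15],[-0.2,-1,0],0],[[0,0,0.15],[-0.2,-1,0],0]]}}

```text
t: 12.65
tool_pos: [0.4275, -0.1541, 0.4]
tool_rot: [1.144, 1.251, -1.145]
contact_force: [-0.6, -0.3, 0.3]
opening: 0.0
```

Emit:
{"method": "carry_out", "body": {"increments": [[[0,0,0.15],[-0.2,-1,0],0],[[0,0,0.15],[-0.2,-0.8,-1],0],[[0,0,0],[0,0,-1],0],[[0,0,0],[0,0,-1],0],[[0,0,0],[0,0,-1],0],[[0,0,0],[0,0,0],0]]}}

```text
t: 13.25
tool_pos: [0.4166, -0.1947, 0.3171]
tool_rot: [1.125, 1.26, -1.127]
contact_force: [-0.3, 0.5, 0.0]
opening: 0.0003
```

```bash
python3 -c "
from h import *
o,M,p=st([.4195,-.1906,.27],-82.5)"
```

```text
t 13.25 pos [ 0.4166 -0.1947  0.3171] tip [ 0.4164 -0.1949  0.1441] grasp [ 0.4164 -0.1948  0.1621] x [-0.001 -0.001 -1.   ] z [ 0.112 -0.994  0.001] jawyaw -83.57 F [-0.3  0.5  0. ] op 0.0003 q [-0.6  -0.29  2.07 -0.    1.36  0.86]
units to go [ 0.15  0.2  -2.35]
yaw units 0.19
```

Now press (tip to about 0.081).

Emit:
{"method": "carry_out", "body": {"increments": [[[0,0,0.19],[0.15,0.2,-0.6],0],[[0,0,0],[0,0,-0.7],0],[[0,0,0],[0,0,-0.7],0],[[0,0,0],[0,0,-0.5],0],[[0,0,0],[0,0,-0.2],0]]}}

```text
t: 13.75
tool_pos: [0.4203, -0.1904, 0.2615]
tool_rot: [1.109, 1.265, -1.11]
contact_force: [0.2, 0.9, 0.9]
opening: -0.0002
```

```bash
python3 -c "
from h import *
o,M,p=st([.4195,-.1906,.254],-82.5)"
```

```text
t 13.75 pos [ 0.4203 -0.1904  0.2615] tip [ 0.4208 -0.1911  0.0886] grasp [ 0.4208 -0.191   0.1066] x [ 0.003 -0.004 -1.   ] z [ 0.133 -0.991  0.004] jawyaw -82.36 F [0.2 0.9 0.9] op -0.0002 q [-0.59 -0.22  2.11 -0.    1.24  0.85]
units to go [-0.04 -0.01 -0.38]
yaw units -0.02
```

Emit:
{"method": "carry_out", "body": {"increments": [[[0,0,0],[0,0,-0.2],0],[[0,0,0],[0,0,-0.2],0],[[0,0,0],[0,0,-0.2],0]]}}

```text
t: 14.05
tool_pos: [0.4214, -0.191, 0.2539]
tool_rot: [1.108, 1.269, -1.112]
contact_force: [-18.5, 10.6, 40.2]
opening: -0.0005
```

```bash
python3 -c "
from h import *
o,M,p=st()
im2,_=snap('side','s7.png')
cv2.imwrite('pics/s7c.png',cv2.resize(im2[150:330,240:480],(640,480)))"
```

```text
t 14.05 pos [ 0.4214 -0.191   0.2539] tip [ 0.4213 -0.1913  0.0809] grasp [ 0.4213 -0.1913  0.0989] x [-0.001 -0.002 -1.   ] z [ 0.133 -0.991  0.002] jawyaw -82.33 F [-18.5  10.6  40.2] op -0.0005 q [-0.59 -0.2   2.12 -0.    1.23  0.85]
```

View pics/s7c.png

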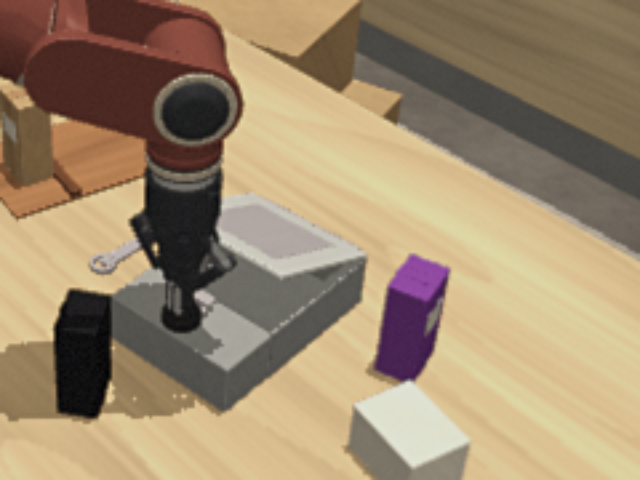

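Emit:
{"method": "carry_out", "body": {"increments": [[[0,0,0],[0,0,0.5],0],[[0,0,0],[0,0,0.8],0],[[0,0,0],[0,0,0.8],0],[[0,0,0],[0,0,0.7],0],[[0,0,0],[0,0,0],0]]}}

```text
t: 14.6
tool_pos: [0.4224, -0.1917, 0.3155]
tool_rot: [1.108, 1.262, -1.11]
contact_force: [-0.6, 0.3, 1.4]
opening: -0.0001
```

```bash
cat >> h.py <<'E'
C0=np.array([.549,-.1745,0]); CY=np.radians(7.5)
def tocase(p): 
    d=np.array(p)-C0; c,s=np.cos(CY),np.sin(CY); return np.array([c*d[0]+s*d[1],-s*d[0]+c*d[1],d[2]])
def fromcase(p):
    c,s=np.cos(CY),np.sin(CY); return C0+np.array([c*p[0]-s*p[1],s*p[0]+c*p[1],p[2]])
E
python3 -c "
from h import *
o,M,p=st()
print(tocase(p+.173*M[:,0]))
im2,D=snap('side','s8.png');P=cloud('side',D)
w=np.zeros(D.shape,bool);w[215:265,310:380]=1
q=P[w];q=q[(q[:,2]>.07)&(q[:,2]<.25)];q=np.array([tocase(x) for x in q]);q=q[(abs(q[:,1])<.08)&(q[:,0]>-.09)]
print(len(q),q[np.argsort(q[:,2])[-5:]].round(3)); a=np.polyfit(q[:,0],q[:,2],1);print(a)
cv2.imwrite('pics/s8c.png',cv2.resize(im2[150:330,240:480],(640,480)))"
```

```text
t 14.6 pos [ 0.4224 -0.1917  0.3155] tip [ 0.4232 -0.1927  0.1425] grasp [ 0.4232 -0.1926  0.1605] x [ 0.005 -0.005 -1.   ] z [ 0.133 -0.991  0.006] jawyaw -82.34 F [-0.6  0.3  1.4] op -0.0001 q [-0.59 -0.28  2.07 -0.    1.34  0.85]
[-0.12705152 -0.00158547  0.1424895 ]
446 [[-0.049 -0.014  0.173]
 [-0.052 -0.074  0.173]
 [-0.05  -0.046  0.174]
 [-0.051 -0.07   0.174]
 [-0.05  -0.048  0.175]]
[-0.46559607  0.12870954]
```

View pics/s8c.png

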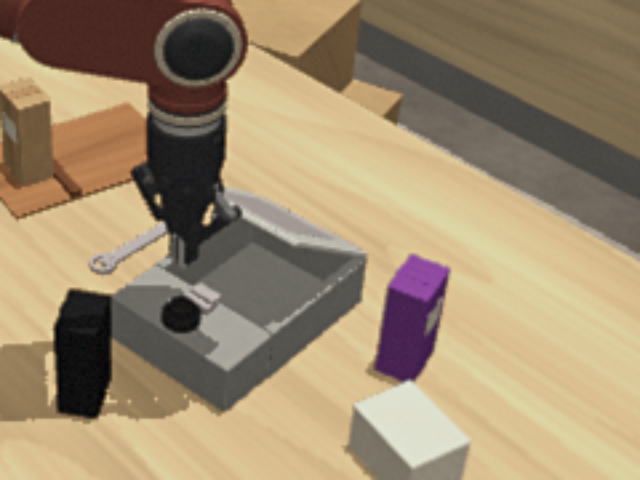

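Emit:
{"method": "carry_out", "body": {"increments": [[[0.05,0.05,0],[0.8,0.105,0],0],[[0,0,0],[0.8,0.105,0],0],[[0,0,0],[0.4,0.05,0],0],[[0,0,0],[0.4,0.05,0],0],[[0,0,0],[0.4,0.05,0],0]]}}

```text
t: 15.15
tool_pos: [0.4784, -0.1837, 0.3097]
tool_rot: [1.111, 1.277, -1.115]
contact_force: [-0.5, 0.5, -0.3]
opening: -0.0001
```

```bash
python3 -c "
from h import *
o,M,p=st()
print(tocase(p+.173*M[:,0]))"
```

```text
t 15.15 pos [ 0.4784 -0.1837  0.3097] tip [ 0.477  -0.1831  0.1368] grasp [ 0.4772 -0.1831  0.1548] x [-0.008  0.003 -1.   ] z [ 0.132 -0.991 -0.004] jawyaw -82.42 F [-0.5  0.5 -0.3] op -0.0001 q [-0.51 -0.14  1.96 -0.    1.33  0.93]
[-0.07245277  0.00089896  0.13675434]
```

Emit:
{"method": "carry_out", "body": {"increments": [[[0,-0.05,0],[0.35,0.045,0.2],0],[[0,0,0],[0.35,0.045,0.3],0],[[0,0,0],[0.35,0.045,0.4],0],[[0,0,0],[0.35,0.045,0.35],0],[[0,0,0],[0.35,0.045,0.35],0]]}}

```text
t: 15.65
tool_pos: [0.5134, -0.1791, 0.3422]
tool_rot: [1.107, 1.285, -1.121]
contact_force: [-0.6, -0.5, -0.3]
opening: -0.0002
```

```bash
python3 -c "
from h import *
o,M,p=st()
print(tocase(p+.173*M[:,0]))
im2,D=snap('side','s9.png')
cv2.imwrite('pics/s9c.png',cv2.resize(im2[150:330,240:480],(640,480)))"
```

```text
t 15.65 pos [ 0.5134 -0.1791  0.3422] tip [ 0.5104 -0.1784  0.1692] grasp [ 0.5107 -0.1784  0.1872] x [-0.017  0.004 -1.   ] z [ 0.132 -0.991 -0.007] jawyaw -82.44 F [-0.6 -0.5 -0.3] op -0.0002 q [-0.47 -0.09  1.86 -0.    1.39  0.97]
[-0.03878254  0.0012118   0.16921545]
```

View pics/s9c.png

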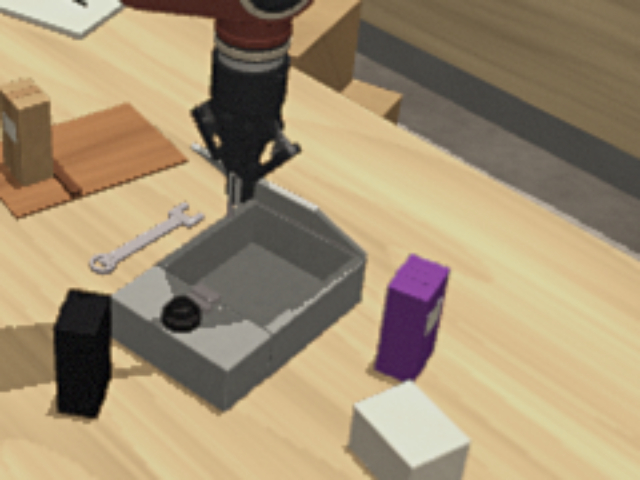

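Emit:
{"method": "carry_out", "body": {"increments": [[[0,-0.08,0],[0.4,0.052,0.3],0],[[0,-0.08,0],[0.4,0.052,0.3],0],[[0,-0.05,0],[0.4,0.052,0.25],0],[[0,-0.05,0],[0.4,0.052,0.2],0],[[0,-0.05,0],[0.4,0.052,0.15],0],[[0,0,0],[0.4,0.052,0.15],0]]}}

```text
t: 16.3
tool_pos: [0.5665, -0.1723, 0.3735]
tool_rot: [1.123, 1.254, -1.095]
contact_force: [-0.8, -0.7, -0.6]
opening: -0.0001
```

```bash
python3 -c "
from h import *
o,M,p=st()
print(tocase(p+.173*M[:,0]))
im2,D=snap('side','s10.png')
cv2.imwrite('pics/s10c.png',cv2.resize(im2[150:330,240:480],(640,480)))"
```

```text
t 16.3 pos [ 0.5665 -0.1723  0.3735] tip [ 0.5702 -0.1717  0.2005] grasp [ 0.5698 -0.1718  0.2185] x [ 0.022  0.003 -1.   ] z [ 0.132 -0.991 -0.   ] jawyaw -82.41 F [-0.8 -0.7 -0.6] op -0.0001 q [-0.42 -0.01  1.73  0.01  1.4   1.01]
[ 2.14064381e-02 -4.29340846e-05  2.00495819e-01]
```

View pics/s10c.png

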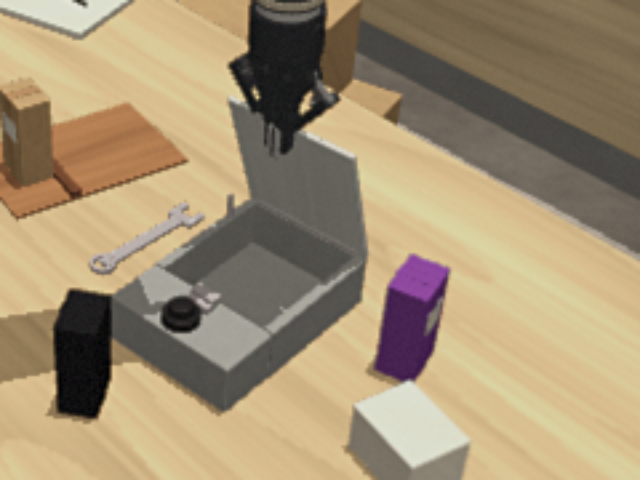

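Emit:
{"method": "carry_out", "body": {"increments": [[[0,0.1,0],[0.4,0.052,0.1],0],[[0,0,0],[0.4,0.052,0.08],0],[[0,0,0],[0.4,0.052,0.05],0],[[0,0,0],[0.4,0.052,0],0],[[0,0,0],[0.4,0.052,0],0],[[0,0,0],[0.4,0.052,0],0],[[0,0,0],[0.35,0.045,0],0],[[0,0,0],[0.3,0.04,0],0]]}}

```text
t: 17.15
tool_pos: [0.6338, -0.1635, 0.3777]
tool_rot: [1.118, 1.263, -1.101]
contact_force: [-0.6, -0.0, -0.3]
opening: 0.0
```

```bash
python3 -c "
from h import *
o,M,p=st()
print(tocase(p+.173*M[:,0]))
im2,D=snap('side','s11.png')
cv2.imwrite('pics/s11c.png',cv2.resize(im2[150:330,240:480],(640,480)))"
```

```text
t 17.15 pos [ 0.6338 -0.1635  0.3777] tip [ 0.6357 -0.1629  0.2047] grasp [ 0.6355 -0.163   0.2227] x [ 0.011  0.003 -1.   ] z [ 0.132 -0.991 -0.002] jawyaw -82.4 F [-0.6 -0.  -0.3] op 0.0 q [-0.37  0.14  1.57  0.01  1.43  1.07]
[8.74987439e-02 1.34004968e-04 2.04720666e-01]
```

View pics/s11c.png

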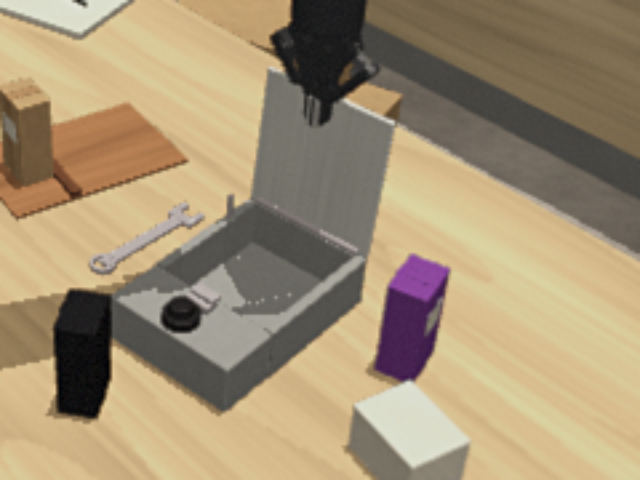

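Emit:
{"method": "carry_out", "body": {"increments": [[[0,0,0],[0.3,0.04,0],0],[[0,0,0],[0.3,0.04,0],0],[[0,0,0],[0.2,0.025,0],0],[[0,0,0],[0,0,0],0],[[0,0,0],[-0.5,-0.065,0],0],[[0,0,0],[-0.8,-0.1,0.1],0],[[0,0,0],[-0.8,-0.1,0.1],0],[[0,0,0],[-0.8,-0.1,0.1],0]]}}

```text
t: 18.0
tool_pos: [0.5911, -0.1685, 0.3827]
tool_rot: [1.117, 1.265, -1.101]
contact_force: [0.0, -0.0, -0.1]
opening: -0.0004
```

```bash
python3 -c "
from h import *
o,M,p=st()
print(tocase(p+.173*M[:,0]))
im2,D=snap('side','s12.png')
cv2.imwrite('pics/s12c.png',cv2.resize(im2[150:330,240:480],(640,480)))"
```

```text
t 18.0 pos [ 0.5911 -0.1685  0.3827] tip [ 0.5928 -0.1678  0.2097] grasp [ 0.5926 -0.1679  0.2277] x [ 0.01   0.004 -1.   ] z [ 0.134 -0.991 -0.003] jawyaw -82.32 F [ 0.  -0.  -0.1] op -0.0004 q [-0.4   0.04  1.66  0.01  1.43  1.04]
[0.04427968 0.0009484  0.20972364]
```

View pics/s12c.png

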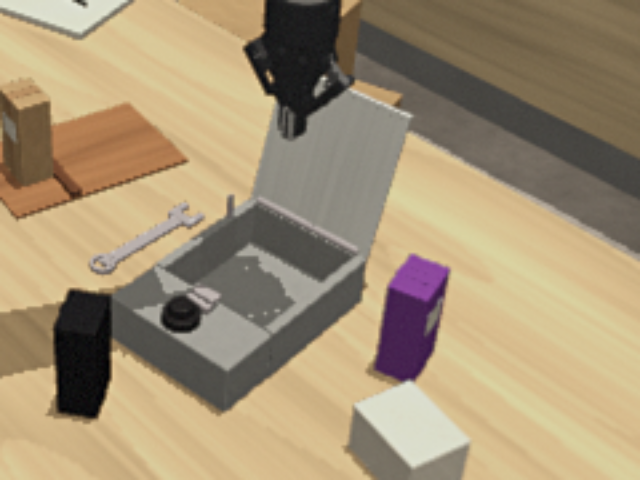

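Emit:
{"method": "carry_out", "body": {"increments": [[[0,0,-0.15],[-0.7,0.5,0.2],0.5],[[0,0,-0.15],[-0.7,1,0.2],1],[[0,0,-0.15],[-0.7,1,0.2],1],[[0,0,-0.15],[-0.7,1,0.2],1],[[0,0,-0.15],[-0.7,1,0],1],[[0,0,-0.15],[-0.7,1,0],1],[[0,0,-0.15],[-0.7,1,0],1],[[0,0,-0.15],[-0.7,1,0],1]]}}

```text
t: 18.85
tool_pos: [0.4696, -0.0169, 0.3999]
tool_rot: [1.215, 1.202, -1.2]
contact_force: [0.1, -0.8, 0.4]
opening: 0.0854
```

```bash
python3 - <<'E'
from h import *
o,M,p=st()
im,D=snap('top','t13.png');im2,D2=snap('side','s13.png')
cv2.imwrite('pics/t13c.png',np.hstack([cv2.resize(im[120:290,140:380],(400,300)),cv2.resize(im2[120:300,180:420],(400,300))]))
P=cloud('top',D)
b=(P[...,0]>.42)&(P[...,0]<.56)&(P[...,1]>.13)&(P[...,1]<.27)&(P[...,2]>.115)&(P[...,2]<.14)
print(b.sum(),cv2.minAreaRect(P[b][:,:2].astype(np.float32)))
hsv=cv2.cvtColor(im,cv2.COLOR_BGR2HSV).astype(int)
# lid
q=P[150:260,290:380].reshape(-1,3);q=q[q[:,2]>.2];print(len(q), np.median(q,0) if len(q) else 0)
if len(q): print(np.mean([tocase(x) for x in q],0))
E
```

```text
t 18.85 pos [ 0.4696 -0.0169  0.3999] tip [ 0.4715 -0.0167  0.2269] grasp [ 0.4713 -0.0167  0.2449] x [ 0.011  0.001 -1.   ] z [ 0.    -1.    -0.001] jawyaw -89.97 F [ 0.1 -0.8  0.4] op 0.0854 q [-0.2  -0.33  1.97  0.    1.5   1.37]
351 ((0.4954136312007904, 0.1929694414138794), (0.06050983443856239, 0.04439655318856239), 80.46623229980469)
969 [ 0.44920721 -0.05540136  0.54536612]
[-0.08853242  0.12999185  0.54098594]
```

View pics/t13c.png

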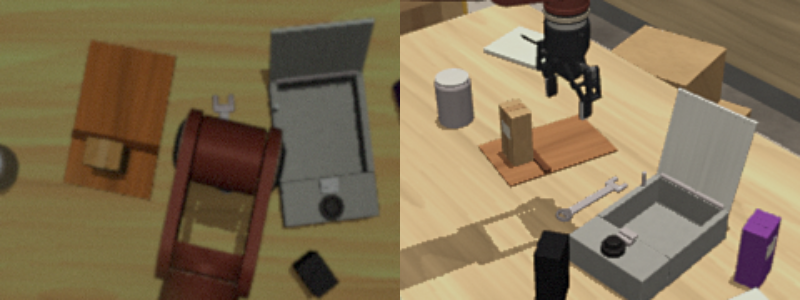

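Emit:
{"method": "carry_out", "body": {"increments": [[[-0.1,-0.6,-0.15],[-0.35,0.9,0],1],[[-0.13,-0.78,-0.15],[-0.35,0.9,0],1],[[-0.13,-0.78,-0.15],[-0.35,0.9,0],1],[[-0.13,-0.78,-0.15],[-0.35,0.9,0],1],[[-0.13,-0.78,-0.15],[-0.35,0.9,0],1],[[-0.13,-0.78,-0.15],[-0.35,0.9,0],1]]}}

```text
t: 19.55
tool_pos: [0.4268, 0.0913, 0.4008]
tool_rot: [1.409, 0.748, -0.947]
contact_force: [0.1, -0.5, 0.2]
opening: 0.0855
```

```bash
cat >> h.py <<'E'
BY=np.radians(-9.45); U=np.array([np.cos(BY),np.sin(BY),0]); V=np.array([-np.sin(BY),np.cos(BY),0])
def tilt_target(phi): # phi forward tilt; z axis along -V
    x=np.sin(phi)*U+np.array([0,0,-np.cos(phi)]); z=-V; y=np.cross(z,x); return np.c_[x,y,z]
def rows(pos,phi,M=None,p=None):
    o=get_obs();M=R.from_rotvec(o['tool_rot']).as_matrix();p=np.array(o['tool_pos'])
    rv=R.from_matrix(tilt_target(phi)@M.T).as_rotvec()/.1
    print('t',round(o['t'],2),'pos',p.round(4),'phi',np.degrees(np.arctan2(M[:,0]@U,-M[2,0])).round(1),'F',np.round(o['contact_force'],1),'op',round(o['opening'],4),'q',np.round(o['q'],2),'| turn',rv.round(2),'shift',((np.array(pos)-p)/.02).round(2))
E
python3 -c "
from h import *
rows([.3825,.2117,.33],np.pi/4)"
```

```text
t 19.55 pos [0.4268 0.0913 0.4008] phi 27.9 F [ 0.1 -0.5  0.2] op 0.0855 q [ 0.07 -0.55  2.14 -0.15  1.09  1.78] | turn [ 0.11 -3.05 -0.47] shift [-2.21  6.02 -3.54]
```

```bash
cat > kin.py <<'E'
import numpy as np
from scipy.optimize import least_squares
# q2,q3,r,z of TCP, tool down ; plus tilt
pts=[]
def add(q2,q3,p,x): pts.append((q2,q3,np.array(p),np.array(x)))
add(.0527,1.6129,[.2346,-.5793,.4047],[0,0,-1])
add(-.17,1.82,[.4736,-.2479,.4061],[0.002,-.003,-1])
add(-.02,1.84,[.5397,-.1636,.316],[0,0,-1])
add(-.2,1.91,[.4993,.1225,.3728],[.019,0,-1])
add(-.05,1.97,[.4867,.1942,.2586],[.008,.002,-1])
add(-.29,2.07,[.4166,-.1947,.3171],[0,0,-1])
add(-.2,2.12,[.4214,-.191,.2539],[0,0,-1])
add(.14,1.57,[.6338,-.1635,.3777],[.011,.003,-1])
add(.04,1.66,[.5911,-.1685,.3827],[.01,.004,-1])
from h import *
o=get_obs();M=R.from_rotvec(o['tool_rot']).as_matrix();add(o['q'][1],o['q'][2],o['tool_pos'],M[:,0])
def f(k):
    a1,d1,a2,a3,o3,d6=k;res=[]
    for q2,q3,p,x in pts:
        w=p-d6*x; r=np.hypot(w[0],w[1])
        res+= [a1+a2*np.sin(q2)+a3*np.sin(q2+q3+o3)-r, d1+a2*np.cos(q2)+a3*np.cos(q2+q3+o3)-w[2]]
    return res
s=least_squares(f,[0,.3,.4,.5,0,.1]);k=s.x;print(k.round(4),np.abs(s.fun).max())
def ik(p,x):
    a1,d1,a2,a3,o3,d6=k; w=np.array(p)-d6*np.array(x); r=np.hypot(w[0],w[1])-a1;z=w[2]-d1
    c=(r*r+z*z-a2*a2-a3*a3)/(2*a2*a3); 
    if abs(c)>1: return None
    t=np.arccos(c); q3=t-o3; q2=np.arctan2(r,z)-np.arctan2(a3*np.sin(t),a2+a3*np.cos(t)); return q2,q3
if __name__=='__main__':
  for phi in (45,40,35,30,20,0,-20,-40,-45,-55):
    f_=np.radians(phi);x=np.sin(f_)*U-np.array([0,0,np.cos(f_)])
    for nm,G in(('stand',np.array([.4906,.1938,.091])),('lie',np.array([.4955,.193,0])+.106*U+.025*U+np.array([0,0,.034]))):
        print(phi,nm,G.round(3),np.round(ik(G-.155*x,x),2))
E
python3 kin.py
```

```text
[0.0096 0.2423 0.4204 0.6126 0.158  0.1047] 0.003515391142986546
45 stand [0.491 0.194 0.091] [-0.27  2.34]
45 lie [0.625 0.171 0.034] [0.13 2.09]
40 stand [0.491 0.194 0.091] [-0.27  2.31]
40 lie [0.625 0.171 0.034] [0.12 2.06]
35 stand [0.491 0.194 0.091] [-0.26  2.27]
35 lie [0.625 0.171 0.034] [0.13 2.02]
30 stand [0.491 0.194 0.091] [-0.24  2.23]
30 lie [0.625 0.171 0.034] [0.14 1.98]
20 stand [0.491 0.194 0.091] [-0.19  2.15]
20 lie [0.625 0.171 0.034] [0.18 1.89]
0 stand [0.491 0.194 0.091] [-0.02  1.97]
0 lie [0.625 0.171 0.034] [0.32 1.69]
-20 stand [0.491 0.194 0.091] [0.18 1.79]
-20 lie [0.625 0.171 0.034] [0.51 1.48]
-40 stand [0.491 0.194 0.091] [0.39 1.62]
-40 lie [0.625 0.171 0.034] [0.71 1.26]
-45 stand [0.491 0.194 0.091] [0.44 1.58]
-45 lie [0.625 0.171 0.034] [0.77 1.21]
-55 stand [0.491 0.194 0.091] [0.54 1.51]
-55 lie [0.625 0.171 0.034] [0.87 1.12]
```

```bash
python3 -c "
from h import *
rows([.4029,.2083,.33],np.radians(35))"
```

```text
t 19.55 pos [0.4268 0.0913 0.4008] phi 27.9 F [ 0.1 -0.5  0.2] op 0.0855 q [ 0.07 -0.55  2.14 -0.15  1.09  1.78] | turn [ 0.35 -1.32 -0.52] shift [-1.19  5.85 -3.54]
```

Emit:
{"method": "carry_out", "body": {"increments": [[[0.05,-0.19,-0.07],[-0.17,0.84,-0.3],1],[[0.05,-0.19,-0.07],[-0.17,0.84,-0.4],1],[[0.05,-0.19,-0.07],[-0.17,0.84,-0.5],1],[[0.05,-0.19,-0.07],[-0.17,0.84,-0.5],1],[[0.05,-0.19,-0.07],[-0.17,0.84,-0.5],1],[[0.05,-0.19,-0.07],[-0.17,0.84,-0.5],1],[[0.05,-0.19,-0.07],[-0.17,0.84,-0.5],1],[[0,0,0],[0,0,0],1]]}}

```text
t: 20.35
tool_pos: [0.4022, 0.2114, 0.3362]
tool_rot: [1.515, 0.623, -0.863]
contact_force: [-0.3, -0.0, 0.6]
opening: 0.0849
```

```bash
python3 -c "
from h import *
rows([.4029,.2083,.33],np.radians(35))
im2,_=snap('side','s14.png')
cv2.imwrite('pics/s14c.png',cv2.resize(im2[100:250,170:370],(640,480)))"
```

```text
t 20.35 pos [0.4022 0.2114 0.3362] phi 35.8 F [-0.3 -0.   0.6] op 0.0849 q [ 0.39 -0.45  2.19 -0.41  0.89  2.31] | turn [ 0.02  0.14 -0.  ] shift [ 0.04 -0.15 -0.31]
```

View pics/s14c.png

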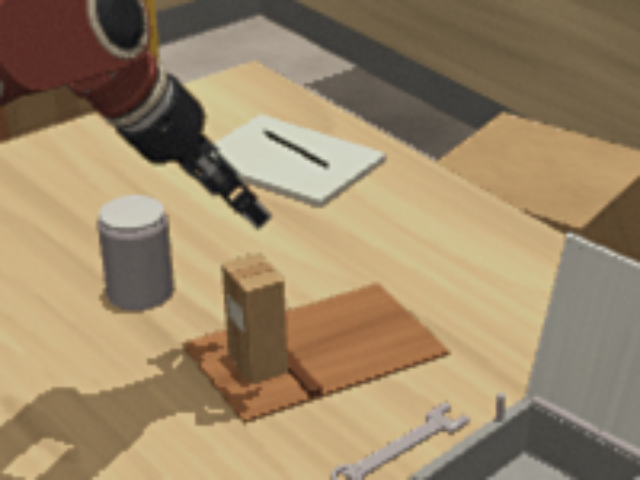

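Emit:
{"method": "carry_out", "body": {"increments": [[[0,0.1,0],[0.04,-0.15,-0.5],1],[[0,0,0],[0,0,-0.8],1],[[0,0,0],[0,0,-0.8],1],[[0,0,0],[0,0,-0.6],1]]}}

```text
t: 20.8
tool_pos: [0.406, 0.2048, 0.2854]
tool_rot: [1.517, 0.623, -0.869]
contact_force: [-0.3, -0.3, -0.8]
opening: 0.0854
```

```bash
python3 -c "
from h import *
rows([.4029,.2083,.218],np.radians(35))"
```

```text
t 20.8 pos [0.406  0.2048 0.2854] phi 35.7 F [-0.3 -0.3 -0.8] op 0.0854 q [ 0.37 -0.38  2.24 -0.44  0.79  2.35] | turn [0.01 0.12 0.04] shift [-0.15  0.17 -3.37]
```

Emit:
{"method": "carry_out", "body": {"increments": [[[0,0.1,0.04],[-0.15,0.17,-0.7],1],[[0,0,0],[0,0,-0.7],1],[[0,0,0],[0,0,-0.7],1],[[0,0,0],[0,0,-0.6],1],[[0,0,0],[0,0,-0.3],1],[[0,0,0],[0,0,0],1]]}}

```text
t: 21.4
tool_pos: [0.4026, 0.2064, 0.2189]
tool_rot: [1.51, 0.634, -0.88]
contact_force: [-0.3, 1.2, -0.6]
opening: 0.0856
```

```bash
python3 -c "
from h import *
rows([.4029,.2083,.218],np.radians(35))
im2,_=snap('side','s15.png')
cv2.imwrite('pics/s15c.png',cv2.resize(im2[130:250,180:340],(640,480)))"
```

```text
t 21.4 pos [0.4026 0.2064 0.2189] phi 34.9 F [-0.3  1.2 -0.6] op 0.0856 q [ 0.38 -0.27  2.28 -0.51  0.67  2.44] | turn [ 0.03 -0.03  0.02] shift [ 0.01  0.1  -0.04]
```

View pics/s15c.png

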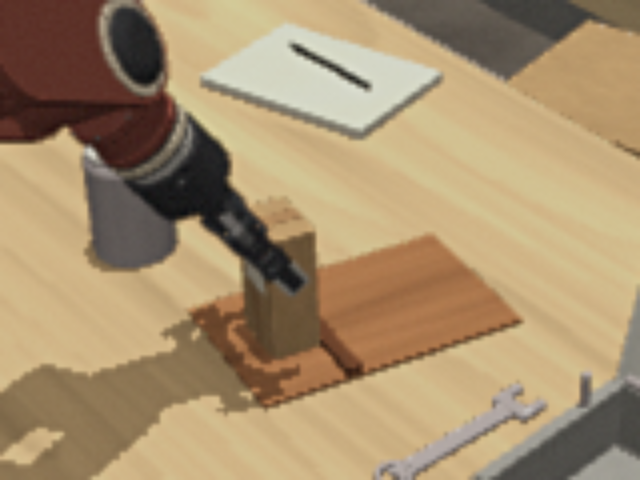

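Emit:
{"method": "carry_out", "body": {"increments": [[[0,0,0],[0,0.1,0],0.8],[[0,0,0],[0,0,0],0.4],[[0,0,0],[0,0,0],0.3],[[0,0,0],[0,0,0],0.3],[[0,0,0],[0,0,0],0.3]], "squeeze": 45}}

```text
t: 21.95
tool_pos: [0.403, 0.209, 0.2206]
tool_rot: [1.512, 0.633, -0.877]
contact_force: [0.9, 0.1, -2.5]
opening: 0.0613
```

```bash
cat > plan.py <<'E'
from h import *
# board frame (u,z above board), carton centre start
o=get_obs();M=R.from_rotvec(o['tool_rot']).as_matrix();p=np.array(o['tool_pos'])
C=np.array([.4955,.193,0]); # carton centre xy at board u=-.070
def bu(w): return (np.array(w)-C)@U-.070
# tool TCP relative to carton centre in (u,z) at grasp
import json,os
if not os.path.exists('grasp.json'):
    json.dump(dict(off=[bu(p)+.070,p[2]-.066],phi0=float(np.arctan2(M[:,0]@U,-M[2,0])),vv=float((p-C)@V)),open('grasp.json','w'))
g=json.load(open('grasp.json'));off=np.array(g['off'])
def rot(a): return np.array([[np.cos(a),np.sin(a)],[-np.sin(a),np.cos(a)]]) # top -> +u
box=np.array([[-22,-60],[22,-60],[22,60],[-22,60]])/1000.
def minz(cx,a,cl=.003):
    pol=box@rot(a).T; pol=pol+[cx,0]; z=-pol[:,1].min()+.001
    # batten rectangle u -.0475..-.0325 top .008
    for i in range(4):
        A,B=pol[i],pol[(i+1)%4]
        for s in np.linspace(0,1,200):
            q=A+s*(B-A)
            if -.0475-cl<q[0]<-.0325+cl: z=max(z,.008+cl-q[1])
    return z
def tcp(cx,a,dz=0):
    z=minz(cx,a)+dz; t=np.array([cx,z])+rot(a)@off
    w=C+U*(t[0]+.070)+V*g['vv']; w[2]=t[1]+.006; return w
if __name__=='__main__':
    print(g)
    for a in range(0,91,10):
        s=a/90; cx=-.070+s*.108
        print(a,round(cx,3),round(minz(cx,np.radians(a)),4),tcp(cx,np.radians(a)).round(4))
E
python3 plan.py
```

```text
{'off': [-0.09383957880717533, 0.15464097603235144], 'phi0': 0.6103768513528355, 'vv': 0.0005955411935165775}
0 -0.07 0.071 [0.403  0.209  0.2316]
10 -0.058 0.0739 [0.4428 0.2024 0.2485]
20 -0.046 0.0749 [0.4845 0.1954 0.2583]
30 -0.034 0.074 [0.5272 0.1883 0.2608]
40 -0.022 0.0711 [0.5701 0.1812 0.2559]
50 -0.01 0.0664 [0.6121 0.1742 0.2437]
60 0.002 0.0601 [0.6524 0.1675 0.2246]
70 0.014 0.0522 [0.6901 0.1612 0.1993]
80 0.026 0.0416 [0.7244 0.1555 0.1668]
90 0.038 0.023 [0.7547 0.1505 0.1228]
```

```bash
cat > tip.py <<'E'
from plan import *
P=np.array([-.048,.008]); o0=off+np.array([-.070,.060])  # tcp0 in (u,z above board), carton centre nominal
def way(a,lift=.002,slide=0):
    t=P+rot(a)@(o0-P)+[slide,lift]
    w=C+U*(t[0]+.070)+V*g['vv']; w[2]=t[1]+.006; return w
def cur():
    o=get_obs();M=R.from_rotvec(o['tool_rot']).as_matrix();p=np.array(o['tool_pos'])
    return o,M,p,g['phi0']-np.arctan2(M[:,0]@U,-M[2,0])
def nxt(angs,lift=.002,slide=0):
    o,M,p,a=cur();print('t',round(o['t'],2),'pos',p.round(4),'a',np.degrees(a).round(1),'err now',((p-way(a,lift,slide))*1000).round(1),'F',np.round(o['contact_force'],1),'op',round(o['opening'],4),'q',np.round(o['q'],2))
    for b in angs:
        b=np.radians(b);w=way(b,lift,slide)
        T=tilt_target(g['phi0']-b);rv=R.from_matrix(T@M.T).as_rotvec()/.1
        print('->',np.degrees(b).round(1),'turn',rv.round(2),'shift',((w-p)/.02).round(2)); M=T;p=w
E
python3 -c "
from tip import *
nxt([0,4,8,12,16,20,24])"
```

```text
t 21.95 pos [0.403  0.209  0.2206] a 0.0 err now [ 0.  0. -2.] F [ 0.9  0.1 -2.5] op 0.0613 q [ 0.39 -0.27  2.27 -0.51  0.67  2.45]
-> 0.0 turn [ 0.01 -0.    0.02] shift [0.  0.  0.1]
-> 4.0 turn [0.11 0.69 0.  ] shift [ 0.72 -0.12  0.38]
-> 8.0 turn [0.11 0.69 0.  ] shift [ 0.75 -0.12  0.33]
-> 12.0 turn [0.11 0.69 0.  ] shift [ 0.77 -0.13  0.27]
-> 16.0 turn [ 0.11  0.69 -0.  ] shift [ 0.79 -0.13  0.22]
-> 20.0 turn [ 0.11  0.69 -0.  ] shift [ 0.8  -0.13  0.16]
-> 24.0 turn [0.11 0.69 0.  ] shift [ 0.81 -0.13  0.1 ]
```

Emit:
{"method": "carry_out", "body": {"increments": [[[0,0,0],[0,0,0.1],0.3],[[0.11,0.69,0],[0.7,-0.12,0.38],0.3],[[0.11,0.69,0],[0.75,-0.12,0.33],0.3],[[0.11,0.69,0],[0.77,-0.13,0.27],0.3]]}}

```text
t: 22.35
tool_pos: [0.446, 0.2016, 0.2413]
tool_rot: [1.456, 0.812, -1.042]
contact_force: [0.3, -0.4, -2.0]
opening: 0.0614
```

```bash
python3 -c "
from tip import *
nxt([14,18,22,26,30,34])
im2,_=snap('side','s16.png')
cv2.imwrite('pics/s16c.png',cv2.resize(im2[130:250,180:340],(640,480)))"
```

```text
t 22.35 pos [0.446  0.2016 0.2413] a 12.6 err now [-4.3  0.5 -1.7] F [ 0.3 -0.4 -2. ] op 0.0614 q [ 0.31 -0.19  2.14 -0.24  0.85  2.17]
-> 14.0 turn [ 0.08  0.23 -0.02] shift [ 0.49 -0.07  0.16]
-> 18.0 turn [0.11 0.69 0.  ] shift [ 0.79 -0.13  0.19]
-> 22.0 turn [0.11 0.69 0.  ] shift [ 0.8  -0.13  0.13]
-> 26.0 turn [0.11 0.69 0.  ] shift [ 0.81 -0.14  0.08]
-> 30.0 turn [0.11 0.69 0.  ] shift [ 0.82 -0.14  0.02]
-> 34.0 turn [0.11 0.69 0.  ] shift [ 0.81 -0.14 -0.04]
```

View pics/s16c.png

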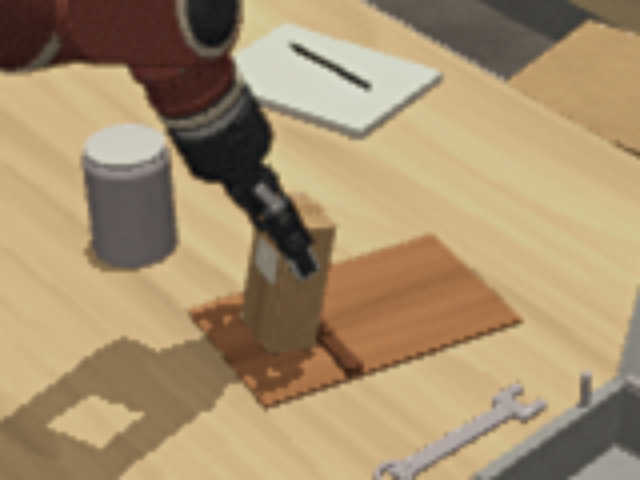

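Tipping works. Continue.

Emit:
{"method": "carry_out", "body": {"increments": [[[0.08,0.23,0],[0.5,-0.07,0.16],0.3],[[0.11,0.65,0],[0.8,-0.13,0.2],0.3],[[0.11,0.65,0],[0.82,-0.13,0.14],0.3],[[0.11,0.65,0],[0.83,-0.14,0.08],0.3],[[0.11,0.65,0],[0.84,-0.14,0.03],0.3]]}}

```text
t: 22.9
tool_pos: [0.5226, 0.1891, 0.2534]
tool_rot: [1.364, 1.055, -1.266]
contact_force: [-3.1, 1.4, -2.2]
opening: 0.0617
```

```bash
python3 -c "
from tip import *
nxt([34,38,42,46,50,54])"
```

```text
t 22.9 pos [0.5226 0.1891 0.2534] a 29.9 err now [ 2.8 -0.5  0.5] F [-3.1  1.4 -2.2] op 0.0617 q [ 0.22  0.01  1.92 -0.04  1.13  1.97]
-> 34.0 turn [0.13 0.71 0.  ] shift [ 0.7  -0.11 -0.07]
-> 38.0 turn [ 0.11  0.69 -0.  ] shift [ 0.81 -0.13 -0.1 ]
-> 42.0 turn [0.11 0.69 0.  ] shift [ 0.8  -0.13 -0.15]
-> 46.0 turn [0.11 0.69 0.  ] shift [ 0.79 -0.13 -0.21]
-> 50.0 turn [ 0.11  0.69 -0.  ] shift [ 0.77 -0.13 -0.27]
-> 54.0 turn [0.11 0.69 0.  ] shift [ 0.75 -0.13 -0.32]
```

Emit:
{"method": "carry_out", "body": {"increments": [[[0.13,0.71,0],[0.65,-0.11,-0.03],0.3],[[0.11,0.69,0],[0.78,-0.13,-0.1],0.3],[[0.11,0.69,0],[0.78,-0.13,-0.15],0.3],[[0.11,0.69,0],[0.77,-0.13,-0.2],0.3],[[0.11,0.69,0],[0.75,-0.13,-0.26],0.3]]}}

```text
t: 23.4
tool_pos: [0.5993, 0.1761, 0.2376]
tool_rot: [1.205, 1.333, -1.525]
contact_force: [-0.2, 0.6, -3.6]
opening: 0.0614
```

```bash
python3 -c "
from tip import *
nxt([54,58,62,66,70,74],lift=.004)
im2,_=snap('side','s17.png')
cv2.imwrite('pics/s17c.png',cv2.resize(im2[130:250,180:340],(640,480)))"
```

```text
t 23.4 pos [0.5993 0.1761 0.2376] a 50.3 err now [-1.7  0.  -1.6] F [-0.2  0.6 -3.6] op 0.0614 q [0.15 0.27 1.67 0.08 1.46 1.87]
-> 54.0 turn [0.18 0.63 0.  ] shift [ 0.79 -0.12 -0.22]
-> 58.0 turn [0.11 0.69 0.  ] shift [ 0.73 -0.12 -0.37]
-> 62.0 turn [0.11 0.69 0.  ] shift [ 0.7  -0.12 -0.42]
-> 66.0 turn [0.11 0.69 0.  ] shift [ 0.67 -0.11 -0.47]
-> 70.0 turn [0.11 0.69 0.  ] shift [ 0.64 -0.11 -0.52]
-> 74.0 turn [0.11 0.69 0.  ] shift [ 0.6  -0.1  -0.56]
```

View pics/s17c.png

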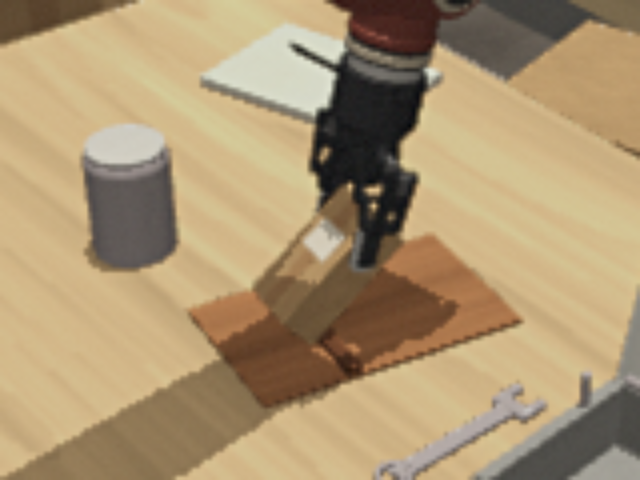

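Emit:
{"method": "carry_out", "body": {"increments": [[[0.18,0.63,0],[0.77,-0.12,-0.22],0.3],[[0.11,0.69,0],[0.73,-0.12,-0.37],0.3],[[0.11,0.69,0],[0.7,-0.12,-0.42],0.3],[[0.11,0.69,0],[0.67,-0.11,-0.47],0.3],[[0.11,0.69,0],[0.64,-0.11,-0.5],0.3]]}}

```text
t: 23.95
tool_pos: [0.672, 0.1642, 0.1956]
tool_rot: [1.01, 1.598, -1.761]
contact_force: [-0.3, 0.3, -1.9]
opening: 0.0613
```

```bash
python3 -c "
from tip import *
nxt([74,78,82,86,90],lift=.004)"
```

```text
t 23.95 pos [0.672  0.1642 0.1956] a 69.9 err now [ 2.7 -0.5 -2.3] F [-0.3  0.3 -1.9] op 0.0613 q [0.11 0.54 1.43 0.15 1.77 1.83]
-> 74.0 turn [0.22 0.7  0.  ] shift [ 0.49 -0.08 -0.46]
-> 78.0 turn [ 0.11  0.69 -0.  ] shift [ 0.56 -0.09 -0.6 ]
-> 82.0 turn [0.11 0.69 0.  ] shift [ 0.52 -0.09 -0.64]
-> 86.0 turn [0.11 0.69 0.  ] shift [ 0.47 -0.08 -0.67]
-> 90.0 turn [ 0.11  0.69 -0.  ] shift [ 0.42 -0.07 -0.71]
```

Emit:
{"method": "carry_out", "body": {"increments": [[[0.2,0.7,0],[0.49,-0.08,-0.4],0.3],[[0.11,0.69,0],[0.56,-0.09,-0.55],0.3],[[0.11,0.69,0],[0.52,-0.09,-0.6],0.3],[[0.11,0.69,0],[0.47,-0.08,-0.6],0.3],[[0.11,0.65,0],[0.5,-0.08,-0.55],0.3],[[0,0,0],[0.3,-0.05,0],0.3]]}}

```text
t: 24.55
tool_pos: [0.7298, 0.1554, 0.1353]
tool_rot: [0.765, 1.85, -1.983]
contact_force: [-0.2, -0.1, -3.8]
opening: 0.061
```

```bash
python3 -c "
from tip import *
nxt([90],lift=.004,slide=0)
nxt([90],lift=.004,slide=.034)
nxt([90],lift=-.008,slide=.034)
im2,_=snap('side','s18.png')
cv2.imwrite('pics/s18c.png',cv2.resize(im2[130:250,180:340],(640,480)))"
```

```text
t 24.55 pos [0.7298 0.1554 0.1353] a 89.4 err now [ 9.8 -0.9 -0.5] F [-0.2 -0.1 -3.8] op 0.061 q [0.08 0.8  1.19 0.22 2.08 1.84]
-> 90.0 turn [ 0.18  0.07 -0.  ] shift [-0.43  0.03 -0.08]
t 24.55 pos [0.7298 0.1554 0.1353] a 89.4 err now [-23.8   4.7  -0.5] F [-0.2 -0.1 -3.8] op 0.061 q [0.08 0.8  1.19 0.22 2.08 1.84]
-> 90.0 turn [ 0.18  0.07 -0.  ] shift [ 1.24 -0.24 -0.08]
t 24.55 pos [0.7298 0.1554 0.1353] a 89.4 err now [-23.8   4.7  11.5] F [-0.2 -0.1 -3.8] op 0.061 q [0.08 0.8  1.19 0.22 2.08 1.84]
-> 90.0 turn [ 0.18  0.07 -0.  ] shift [ 1.24 -0.24 -0.68]
```

View pics/s18c.png

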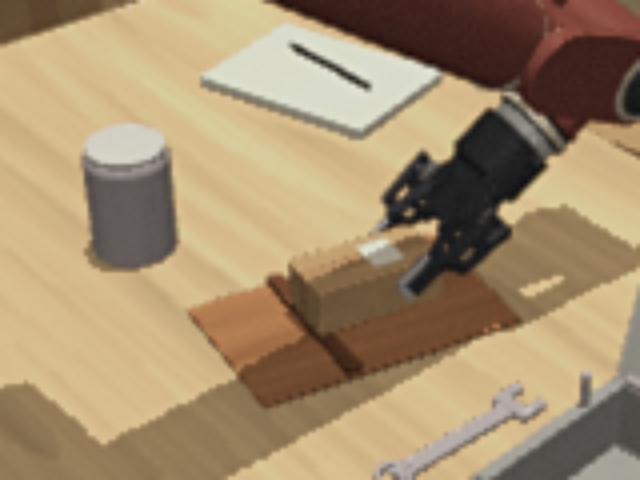

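Emit:
{"method": "carry_out", "body": {"increments": [[[0.15,0.05,0],[0.6,-0.12,0],0.3],[[0,0,0],[0.7,-0.12,0],0.3],[[0,0,0],[0,0,0],0.3],[[0,0,0],[0,0,-0.25],0.3],[[0,0,0],[0,0,-0.2],0.3]]}}

```text
t: 25.1
tool_pos: [0.7571, 0.152, 0.1321]
tool_rot: [0.78, 1.853, -1.964]
contact_force: [0.1, 0.2, -3.2]
opening: 0.0614
```

```bash
python3 -c "
from tip import *
nxt([90],lift=-.008,slide=.034)
im2,_=snap('side','s19.png')
cv2.imwrite('pics/s19c.png',cv2.resize(im2[150:240,200:320],(640,480)))"
```

```text
t 25.1 pos [0.7571 0.152  0.1321] a 88.7 err now [5.  1.1 5.7] F [ 0.1  0.2 -3.2] op 0.0614 q [0.08 0.86 1.1  0.22 2.09 1.83]
-> 90.0 turn [ 0.08  0.21 -0.01] shift [-0.12 -0.08 -0.51]
```

View pics/s19c.png

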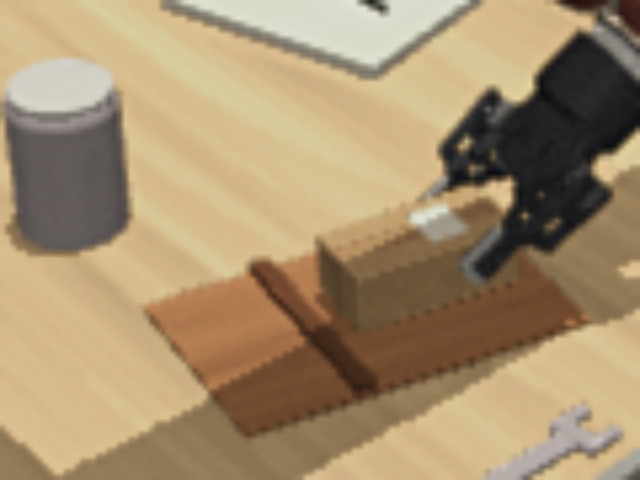

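Emit:
{"method": "carry_out", "body": {"increments": [[[0.05,0.2,0],[-0.1,0,-0.12],0.3],[[0,0,0],[0,0,-0.12],0.3],[[0,0,0],[0,0,-0.12],0.3]]}}

```text
t: 25.45
tool_pos: [0.7537, 0.1525, 0.1236]
tool_rot: [0.761, 1.872, -1.977]
contact_force: [-0.2, -0.4, -2.6]
opening: 0.0616
```

```bash
python3 -c "
from tip import *
nxt([90],lift=-.008,slide=.034)"
```

```text
t 25.45 pos [0.7537 0.1525 0.1236] a 90.1 err now [-1.2  2.1  2. ] F [-0.2 -0.4 -2.6] op 0.0616 q [0.08 0.87 1.11 0.23 2.1  1.83]
-> 90.0 turn [ 0.03 -0.02 -0.02] shift [ 0.05 -0.1  -0.09]
```

Emit:
{"method": "carry_out", "body": {"increments": [[[0,0,0],[0,0,-0.08],0.3],[[0,0,0],[0,0,-0.08],0.3]]}}

```text
t: 25.65
tool_pos: [0.7539, 0.1526, 0.1226]
tool_rot: [0.757, 1.875, -1.979]
contact_force: [-2.4, -0.2, 6.0]
opening: 0.0618
```

Emit:
{"method": "carry_out", "body": {"increments": [[[0,0,0],[0,0,0.05],0.7],[[0,0,0],[0,0,0],1],[[0,0,0],[0,0,0],1],[[0,0,0],[0.5,-0.08,0.4],1],[[0,0,0],[0.8,-0.13,0.6],1],[[0,0,0],[0.8,-0.13,0.8],1],[[0,0,0],[0.5,-0.1,1],1],[[0,0,0],[0,0,1],1]]}}

```text
t: 26.45
tool_pos: [0.8057, 0.1435, 0.1967]
tool_rot: [0.75, 1.879, -1.985]
contact_force: [0.2, -0.1, 0.2]
opening: 0.0858
```

```bash
python3 -c "
from tip import *
nxt([90])
im2,_=snap('side','s20.png')
cv2.imwrite('pics/s20c.png',cv2.resize(im2[120:240,200:360],(640,480)))"
```

```text
t 26.45 pos [0.8057 0.1435 0.1967] a 90.7 err now [ 83.1 -12.3  67.6] F [ 0.2 -0.1  0.2] op 0.0858 q [0.06 0.9  0.93 0.24 2.26 1.85]
-> 90.0 turn [ 0.02 -0.14 -0.03] shift [-4.23  0.63 -3.25]
```

View pics/s20c.png

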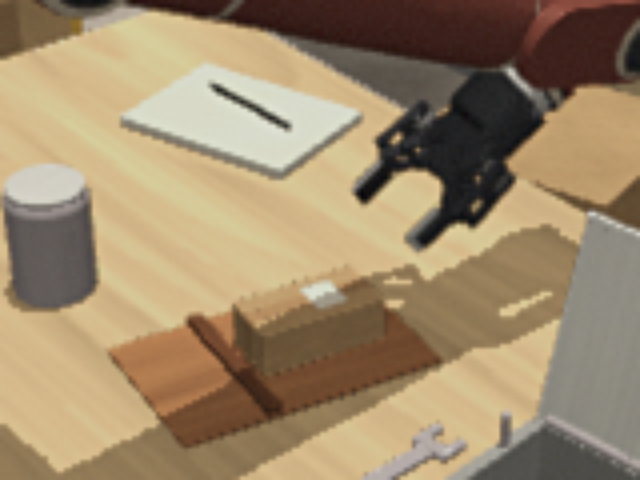

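```bash
python3 -c "
from h import *
im,D=snap('top','t20.png')
cv2.imwrite('pics/t20c.png',cv2.resize(im[100:270,130:390],(780,510)))
P=cloud('top',D); 
b=(P[...,0]>.5)&(P[...,0]<.72)&(P[...,1]>.09)&(P[...,1]<.27)&(P[...,2]>.04)&(P[...,2]<.062)
print(b.sum(),cv2.minAreaRect(P[b][:,:2].astype(np.float32)))
"
```

```text
1 ((0.5493201613426208, 0.2157634049654007), (0.0, 0.0), 0.0)
```

View pics/t20c.png

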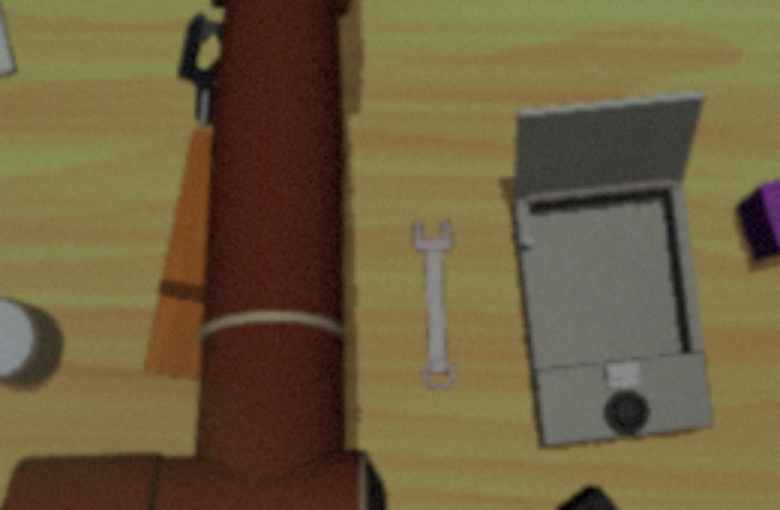

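```bash
python3 - <<'E'
from h import *
im,D=snap('side');P=cloud('side',D)
sel=(P[...,0]>.5)&(P[...,0]<.72)&(P[...,1]>.09)&(P[...,1]<.27)&(P[...,2]>.043)&(P[...,2]<.058)
ct=P[sel]; r=cv2.minAreaRect(ct[:,:2].astype(np.float32));print('carton top',len(ct),r,ct[:,2].mean(),np.median(ct,0))
# colour mask top face from side via network
for m in masks_of('side','carton_mid'):
    c=np.array(m['centre']);print(c,m['p'],P[int(c[1]),int(c[0])])
# case from top
t,DT=get_image('top')
vv,uu=np.mgrid[:420,:560]
g=cv2.cvtColor(t,cv2.COLOR_BGR2HSV).astype(int)
b=(uu>320)&(uu<355)&(vv>222)&(vv<252)&(g[...,2]<45)
print('btn',atz('top',np.c_[uu[b],vv[b]],.086).mean(0),b.sum())
# rim corners front: block front corners at (540,445),(710,425) in crop /3 + offset
for px in ([540/3+130,446/3+100],[711/3+130,426/3+100]): print('front corner',atz('top',[px],.064),tocase(atz('top',[px],.064)[0]))
# tray inner floor front corners approx at crop (545,357)/(683,350): block inner edge top
for px in ([537,360],[700,350],[517,198],[680,186]): 
    q=[px[0]/3+130,px[1]/3+100];print('rim',px,tocase(atz('top',[q],.064)[0]).round(4))
E
```

```text
carton top 406 ((0.6016169786453247, 0.17716652154922485), (0.07169448584318161, 0.12470544874668121), 80.07906341552734) 0.05187225338604025 [0.59718159 0.17280913 0.05227008]
[276.7 198.5] 0.91 [0.58885314 0.16505596 0.05068098]
[394.7 271.4] 0.9 [ 0.58807186 -0.35662778  0.08538621]
[270.6 281.9] 0.83 [ 0.29631329 -0.18783096  0.09706653]
btn [ 0.41957281 -0.19080283  0.086     ] 128
front corner [[ 0.38597566 -0.11229445  0.064     ]] [-0.15351019  0.08295232  0.064     ]
front corner [[ 0.4079158  -0.27583968  0.064     ]] [-0.15310469 -0.08205753  0.064     ]
rim [537, 360] [-0.0718  0.0765  0.064 ]
rim [700, 350] [-0.0797 -0.0803  0.064 ]
rim [517, 198] [0.0854 0.0776 0.064 ]
rim [680, 186] [ 0.0802 -0.0808  0.064 ]
```

```bash
python3 -c "
from h import *
rows([.602,.1755,.29],0)"
```

```text
t 26.7 pos [0.8045 0.1442 0.1956] phi -55.8 F [-0.3  0.2 -0.1] op 0.0855 q [0.06 0.9  0.94 0.24 2.26 1.85] | turn [-1.54 -9.62 -0.01] shift [-10.12   1.56   4.72]
```

Emit:
{"method": "carry_out", "body": {"increments": [[[-0.1,-0.5,0],[-0.3,0.05,1],1],[[-0.14,-0.88,0],[-0.9,0.14,1],1],[[-0.14,-0.88,0],[-1,0.15,1],1],[[-0.14,-0.88,0],[-1,0.15,0.8],1],[[-0.14,-0.88,0],[-1,0.15,0.5],1],[[-0.14,-0.88,0],[-1,0.15,0.3],1],[[-0.14,-0.88,0],[-1,0.15,0],1],[[-0.14,-0.88,0],[-1,0.15,0],1]]}}

```text
t: 27.5
tool_pos: [0.6493, 0.1662, 0.2718]
tool_rot: [1.19, 1.356, -1.547]
contact_force: [0.4, -0.3, -0.3]
opening: 0.0855
```

```bash
python3 -c "
from h import *
rows([.602,.1755,.29],0)"
```

```text
t 27.5 pos [0.6493 0.1662 0.2718] phi -17.0 F [ 0.4 -0.3 -0.3] op 0.0855 q [0.13 0.33 1.53 0.08 1.56 1.85] | turn [-0.41 -2.94  0.03] shift [-2.37  0.46  0.91]
```

Emit:
{"method": "carry_out", "body": {"increments": [[[-0.13,-0.95,0],[-0.8,0.15,0.3],1],[[-0.13,-0.95,0],[-0.8,0.15,0.3],1],[[-0.13,-0.95,0],[-0.7,0.15,0.2],1],[[0,0,0],[0,0,0],1]]}}

```text
t: 27.9
tool_pos: [0.5946, 0.1762, 0.2806]
tool_rot: [1.324, 1.133, -1.338]
contact_force: [-0.1, -0.1, -0.5]
opening: 0.0854
```

```bash
python3 -c "
from h import *
rows([.602,.1755,.29],0);st([.602,.1755,.19],-99.45)"
```

```text
t 27.9 pos [0.5946 0.1762 0.2806] phi -0.6 F [-0.1 -0.1 -0.5] op 0.0854 q [0.17 0.15 1.72 0.   1.28 1.9 ] | turn [ 0.01 -0.1   0.  ] shift [ 0.37 -0.03  0.47]
t 27.9 pos [0.5946 0.1762 0.2806] tip [0.5929 0.1761 0.1076] grasp [0.5931 0.1761 0.1256] x [-0.01  -0.001 -1.   ] z [-0.164 -0.986  0.002] jawyaw -99.45 F [-0.1 -0.1 -0.5] op 0.0854 q [0.17 0.15 1.72 0.   1.28 1.9 ]
units to go [ 0.37 -0.03 -4.53]
yaw units 0.0
```

Descend in two steps.

Emit:
{"method": "carry_out", "body": {"increments": [[[0,-0.1,0],[0.37,-0.03,-0.4],1],[[0,0,0],[0,0,-0.7],1],[[0,0,0],[0,0,-0.7],1],[[0,0,0],[0,0,-0.4],1],[[0,0,0],[0,0,0],1]]}}

```text
t: 28.4
tool_pos: [0.6028, 0.1745, 0.2276]
tool_rot: [1.323, 1.132, -1.34]
contact_force: [-0.6, -0.1, -0.1]
opening: 0.0854
```

```bash
python3 -c "
from h import *
st([.602,.1755,.19],-99.45)
im2,_=snap('side','s21.png')
cv2.imwrite('pics/s21c.png',cv2.resize(im2[120:240,200:360],(640,480)))"
```

```text
t 28.4 pos [0.6028 0.1745 0.2276] tip [0.6009 0.1742 0.0546] grasp [0.6011 0.1743 0.0726] x [-0.011 -0.002 -1.   ] z [-0.165 -0.986  0.003] jawyaw -99.51 F [-0.6 -0.1 -0.1] op 0.0854 q [0.16 0.23 1.73 0.   1.19 1.9 ]
units to go [-0.04  0.05 -1.88]
yaw units 0.01
```

View pics/s21c.png

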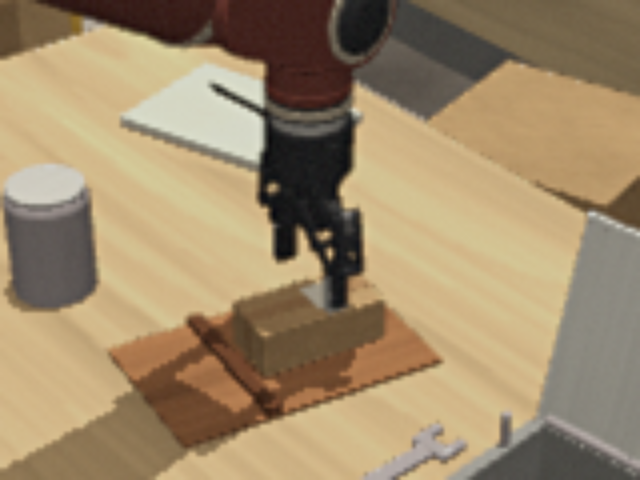

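Emit:
{"method": "carry_out", "body": {"increments": [[[0,-0.1,0],[0,0.05,-0.5],1],[[0,0,0],[0,0,-0.6],1],[[0,0,0],[0,0,-0.5],1],[[0,0,0],[0,0,-0.1],1],[[0,0,0],[0,0,0],0.8],[[0,0,0],[0,0,0],0.4],[[0,0,0],[0,0,0],0.3],[[0,0,0],[0,0,0],0.3]], "squeeze": 40}}

```text
t: 29.25
tool_pos: [0.6034, 0.1758, 0.1919]
tool_rot: [1.331, 1.124, -1.329]
contact_force: [0.1, -0.6, -3.0]
opening: 0.0616
```

```bash
python3 -c "
from h import *
st([.602,.1755,.19],-99.45)"
```

```text
t 29.25 pos [0.6034 0.1758 0.1919] tip [0.6037 0.1757 0.0189] grasp [0.6036 0.1757 0.0369] x [ 0.002 -0.001 -1.   ] z [-0.165 -0.986  0.   ] jawyaw -99.52 F [ 0.1 -0.6 -3. ] op 0.0616 q [ 0.17  0.27  1.74 -0.    1.12  1.9 ]
units to go [-0.07 -0.01 -0.09]
yaw units 0.01
```

Emit:
{"method": "carry_out", "body": {"increments": [[[0,0,0],[0,0,0.4],0.3],[[0,0,0],[0,0,0.9],0.3],[[0,0,0],[0,0,1],0.3],[[0,0,0],[0,0,1],0.3],[[0,0,0.1],[-0.2,-0.4,1],0.3],[[0,0,0.3],[-0.43,-0.9,0.7],0.3],[[0,0,0.35],[-0.43,-1,0],0.3],[[0,0,0.35],[-0.43,-1,0],0.3]]}}

```text
t: 30.05
tool_pos: [0.5711, 0.1095, 0.2975]
tool_rot: [1.243, 1.184, -1.245]
contact_force: [-0.3, 0.0, -3.1]
opening: 0.0614
```

```bash
python3 -c "
from h import *
st([.526,0,.3],-82.5)"
```

```text
t 30.05 pos [0.5711 0.1095 0.2975] tip [0.5712 0.1091 0.1245] grasp [0.5712 0.1092 0.1425] x [ 0.001 -0.002 -1.   ] z [-0.048 -0.999  0.002] jawyaw -92.76 F [-0.3  0.  -3.1] op 0.0614 q [ 0.06  0.04  1.81 -0.    1.29  1.68]
units to go [-2.25 -5.48  0.12]
yaw units 1.79
```

Emit:
{"method": "carry_out", "body": {"increments": [[[0,0,0.3],[-0.38,-0.92,0.1],0.3],[[0,0,0.3],[-0.38,-0.92,0],0.3],[[0,0,0.3],[-0.38,-0.92,0],0.3],[[0,0,0.3],[-0.38,-0.92,0],0.3],[[0,0,0.3],[-0.38,-0.92,0],0.3],[[0,0,0.3],[-0.3,-0.92,0],0.3]]}}

```text
t: 30.65
tool_pos: [0.5236, -0.0052, 0.3032]
tool_rot: [1.105, 1.267, -1.103]
contact_force: [0.1, 0.1, -2.3]
opening: 0.0618
```

```bash
python3 -c "
from h import *
st([.549,-.1745,.3],-82.5)"
```

```text
t 30.65 pos [ 0.5236 -0.0052  0.3032] tip [ 0.5243 -0.0057  0.1302] grasp [ 0.5243 -0.0056  0.1482] x [ 0.004 -0.002 -1.   ] z [ 0.14  -0.99   0.003] jawyaw -81.96 F [ 0.1  0.1 -2.3] op 0.0618 q [-0.15 -0.11  1.94 -0.    1.3   1.28]
units to go [ 1.27 -8.46 -0.16]
yaw units -0.09
```

Emit:
{"method": "carry_out", "body": {"increments": [[[0,0,-0.05],[0.14,-0.94,0],0.3],[[0,0,-0.04],[0.14,-0.94,0],0.3],[[0,0,0],[0.14,-0.94,0],0.3],[[0,0,0],[0.14,-0.94,0],0.3],[[0,0,0],[0.14,-0.94,0],0.3],[[0,0,0],[0.14,-0.94,0],0.3],[[0,0,0],[0.14,-0.94,0],0.3],[[0,0,0],[0.14,-0.94,0],0.3]]}}

```text
t: 31.45
tool_pos: [0.5432, -0.1614, 0.3066]
tool_rot: [1.112, 1.262, -1.11]
contact_force: [0.4, -0.3, -3.0]
opening: 0.0613
```

```bash
python3 -c "
from h import *
st([.549,-.1745,.3],-82.5)"
```

```text
t 31.45 pos [ 0.5432 -0.1614  0.3066] tip [ 0.5443 -0.162   0.1336] grasp [ 0.5442 -0.1619  0.1516] x [ 0.006 -0.003 -1.   ] z [ 0.131 -0.991  0.004] jawyaw -82.48 F [ 0.4 -0.3 -3. ] op 0.0613 q [-0.42 -0.01  1.84 -0.    1.3   1.02]
units to go [ 0.29 -0.65 -0.33]
yaw units -0.0
```

Emit:
{"method": "carry_out", "body": {"increments": [[[0,0.05,0],[0.25,-0.6,0],0.3],[[0,0,0],[0,0,0],0.3]]}}

```text
t: 31.65
tool_pos: [0.5484, -0.1757, 0.3075]
tool_rot: [1.112, 1.263, -1.115]
contact_force: [-0.5, 0.4, -3.0]
opening: 0.0613
```

```bash
python3 -c "
from h import *
o,M,p=st([.549,-.1745,.21],-82.5);print(tocase(p+.155*M[:,0]))
im2,_=snap('side','s22.png')
cv2.imwrite('pics/s22c.png',cv2.resize(im2[140:320,240:480],(640,480)))"
```

```text
t 31.65 pos [ 0.5484 -0.1757  0.3075] tip [ 0.5486 -0.1764  0.1345] grasp [ 0.5486 -0.1763  0.1525] x [ 0.001 -0.004 -1.   ] z [ 0.128 -0.992  0.004] jawyaw -82.63 F [-0.5  0.4 -3. ] op 0.0613 q [-0.44  0.02  1.82 -0.    1.31  1.  ]
units to go [ 0.03  0.06 -4.87]
yaw units 0.02
[-0.00065331 -0.00177766  0.15247264]
```

View pics/s22c.png

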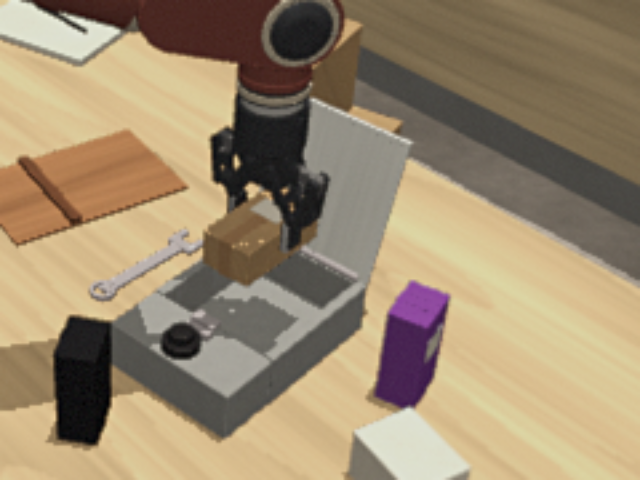

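Emit:
{"method": "carry_out", "body": {"increments": [[[0,0,0],[0,0.06,-0.6],0.3],[[0,0,0],[0,0,-0.8],0.3],[[0,0,0],[0,0,-0.8],0.3],[[0,0,0],[0,0,-0.8],0.3],[[0,0,0],[0,0,-0.8],0.3],[[0,0,0],[0,0,-0.5],0.3],[[0,0,0],[0,0,-0.3],0.3]]}}

```text
t: 32.4
tool_pos: [0.5458, -0.1676, 0.205]
tool_rot: [1.108, 1.274, -1.112]
contact_force: [0.2, -0.1, -3.5]
opening: 0.0614
```

```bash
python3 -c "
from h import *
o,M,p=st([.549,-.1745,.192],-82.5);print(tocase(p+.155*M[:,0]))"
```

```text
t 32.4 pos [ 0.5458 -0.1676  0.205 ] tip [ 0.5451 -0.1675  0.032 ] grasp [ 0.5452 -0.1675  0.05  ] x [-0.004  0.001 -1.   ] z [ 0.135 -0.991 -0.001] jawyaw -82.27 F [ 0.2 -0.1 -3.5] op 0.0614 q [-0.43  0.14  1.88 -0.    1.13  1.01]
units to go [ 0.16 -0.34 -0.65]
yaw units -0.04
[-0.00287904  0.00742467  0.05000324]
```

Emit:
{"method": "carry_out", "body": {"increments": [[[0,0,0],[0.12,-0.3,-0.1],0.3],[[0,0,0],[0,0,-0.15],0.3],[[0,0,0],[0,0,-0.15],0.3],[[0,0,0],[0,0,-0.1],0.3]]}}

```text
t: 32.8
tool_pos: [0.5486, -0.1738, 0.194]
tool_rot: [1.108, 1.274, -1.111]
contact_force: [-0.6, -1.4, -3.7]
opening: 0.0613
```

```bash
python3 -c "
from h import *
o,M,p=st([.549,-.1745,.192],-82.5);print(tocase(p+.155*M[:,0]))"
```

```text
t 32.8 pos [ 0.5486 -0.1738  0.194 ] tip [ 0.5479 -0.1736  0.021 ] grasp [ 0.548  -0.1737  0.039 ] x [-0.004  0.001 -1.   ] z [ 0.135 -0.991 -0.001] jawyaw -82.23 F [-0.6 -1.4 -3.7] op 0.0613 q [-0.44  0.16  1.87 -0.    1.11  1.  ]
units to go [ 0.02 -0.04 -0.1 ]
yaw units -0.05
[-0.00087948  0.00096268  0.03898866]
```

Emit:
{"method": "carry_out", "body": {"increments": [[[0,0,0],[0,0,-0.08],0.3],[[0,0,0],[0,0,-0.06],0.3]]}}

```text
t: 33.0
tool_pos: [0.549, -0.1741, 0.1919]
tool_rot: [1.108, 1.272, -1.111]
contact_force: [-3.5, 0.9, 2.5]
opening: 0.0611
```

Touching the floor. Release and withdraw upward.

Emit:
{"method": "carry_out", "body": {"increments": [[[0,0,0],[0,0,0],0.8],[[0,0,0],[0,0,0],0.95],[[0,0,0],[0,0,0],0.95],[[0,0,0],[0,0,0.3],0.95],[[0,0,0],[0,0,0.7],0.95],[[0,0,0],[0,0,1],0.95],[[0,0,0],[0,0,1],0.95],[[0,0,0],[0,0,1],0.95]]}}

```text
t: 33.8
tool_pos: [0.5495, -0.1742, 0.2783]
tool_rot: [1.108, 1.271, -1.11]
contact_force: [0.4, -0.4, -0.2]
opening: 0.0811
```

Emit:
{"method": "carry_out", "body": {"increments": [[[0,0,0],[0,0,1],0.95],[[0,0,0],[0,0,1],0.95],[[0,0,0],[0,0,1],0.95],[[0,0,0],[-0.5,0.8,0.5],0.95],[[0,0,0],[-0.5,1,0.5],0.95],[[0,0,0],[-0.5,1,0],0.95],[[0,0,0],[-0.5,1,0],0.95],[[0,0,0],[-0.5,1,0],0.95]]}}

```text
t: 34.6
tool_pos: [0.499, -0.0775, 0.3807]
tool_rot: [1.113, 1.245, -1.102]
contact_force: [0.4, -0.3, -0.1]
opening: 0.0808
```

Emit:
{"method": "carry_out", "body": {"increments": [[[0,0,0],[-0.3,1,0],0.95],[[0,0,0],[-0.3,1,0],0.95],[[0,0,0],[-0.3,1,0],0.95],[[0,0,0],[-0.3,1,0],0.95],[[0,0,0],[0,1,0],0.95],[[0,0,0],[0,1,0],0.95],[[0,0,0],[0,0,0],0.95]]}}

```text
t: 35.3
tool_pos: [0.4708, 0.049, 0.3921]
tool_rot: [1.117, 1.233, -1.091]
contact_force: [-0.3, -0.2, -0.5]
opening: 0.0814
```

```bash
python3 - <<'E'
from h import *
o,M,p=st()
im,D=snap('top','t30.png');im2,D2=snap('side','s30.png')
cv2.imwrite('pics/f.png',np.hstack([cv2.resize(im[110:300,140:450],(400,300)),cv2.resize(im2[120:330,180:460],(400,300))]))
P=cloud('top',D)
b=np.zeros(D.shape,bool);b[150:260,290:380]=1
Q=np.array([tocase(x) for x in P.reshape(-1,3)]).reshape(P.shape)
s=(abs(Q[...,0])<.078)&(abs(Q[...,1])<.068)&(Q[...,2]>.035)&(Q[...,2]<.065)
print('carton in case',s.sum(),cv2.minAreaRect(Q[s][:,:2].astype(np.float32)),Q[s][:,2].mean())
S=cloud('side',D2);Q=np.array([tocase(x) for x in S.reshape(-1,3)])
l=Q[(Q[:,0]>.07)&(Q[:,0]<.16)&(abs(Q[:,1])<.07)&(Q[:,2]>.09)&(Q[:,2]<.25)]
a=np.polyfit(l[:,2],l[:,0],1);print('lid',len(l),np.pi/2+np.arctan(a[0]),l[:,2].max())
E
```

```text
t 35.3 pos [0.4708 0.049  0.3921] tip [0.4772 0.047  0.2192] grasp [0.4765 0.0472 0.2372] x [ 0.037 -0.012 -0.999] z [ 0.133 -0.991  0.016] jawyaw -82.37 F [-0.3 -0.2 -0.5] op 0.0814 q [-0.05 -0.33  1.98 -0.01  1.45  1.39]
carton in case 902 ((-0.003914177417755127, 0.0013687573373317719), (0.12106209248304367, 0.06358809769153595), 0.39916935563087463) 0.05008513317378703
lid 2033 1.8500452539342467 0.23555741433658683
```

View pics/f.png

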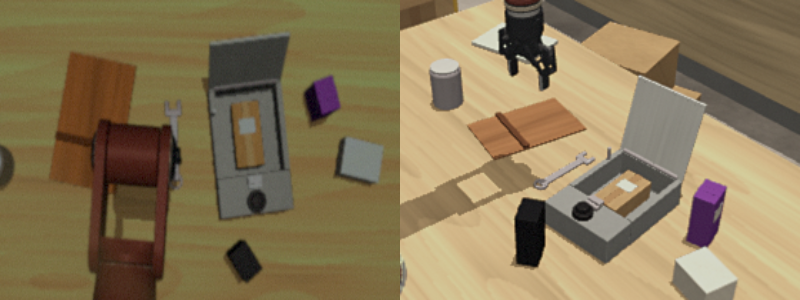

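The carton lies flat in the tray, lengthwise front to back. The lid is at 1.85 rad, the bystanders look unmoved and the gripper is clear, so I am handing in.

```bash
python3 -c "
from station import *
print(finish_job())"
```

```text
the job is handed in; nothing more can be done
None
```

The job is done in the order asked and handed in at about 35 s, against the 72 s limit.

- **Standing:** I moved the cardboard carton from the lid to the board's narrow margin. It stood there with a broad side against the batten.
- **Lid:** I pressed the release button and the lid popped up. I then swung it up and back in small steps, and it came to rest at its open stop.
- **Tipping:** I held the carton and tipped it about the batten's edge, then slid it about 3 cm forward so it lay flat on the wide part. There I let go, took it again from above and lowered it into the tray.

**Last checks:**
- The lid measured 1.85 rad.
- The carton's top was 50 mm above the bench, as expected when it lies flat. It was about 4 mm from the tray's middle and turned 0.4° from front-to-back.
- The gripper was clear of everything. In the pictures the can, white carton, wrench and the two look-alike cartons (black and purple) appear unmoved.

**Button force:** when the button bottomed, the fingertips pressed with about 40 N vertically, roughly 46 N including the sideways part. That was on the fingertips, not the gripper's body, and well under the 120 N wrist limit, but harder than it needed to be. No other reading I took went above about 9 N, and no check failed or disagreed.

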